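Pack, seal and leak-check the delivery carrier

TASK

Pack the sauce pots for delivery: stand every pot upright on the floor of the white carrier and shut its blue lid flush, then start the vacuum pump by pushing its red knob down and, keeping it down, turning it clockwise to its stop, and let it spring up. Then take the orange probe from its rest and check the lid for leaks: guide its tip along the black seam at a crawl (about 3 cm/s), a few millimetres above it or lightly touching, from the green dot round the two corners to the red dot. Lay the probe back in the forks of its rest, stem down, and leave the cup, the thermometer and the glove box where they are.

Things in the scene. Friction and masses are not known exactly. Their poses are not given: they have to be found in the camera images.
- carrier: White insulated carrier, fixed to the bench, an open box 230 (its x) x 200 (its y) x 76 mm high outside; walls 15 mm, floor 12 mm thick, so inside 200 x 170 mm and 64 mm deep. Origin: centre of its underside; z up. Its blue lid is hinged along its +y side. Turned up to 0.12 rad.
- lid (a joint): Blue lid, a plain plate 196 x 166 x 8 mm, no handle, hinged at carrier y = +85, z = 76 mm, axis along the carrier's x. 0 = shut, top flush with the rim; starts open, about upright (1.55 to 1.8; stop at 1.85 rad). At angle t its free edge is at carrier y = 85 - 166 cos t, z = 76 + 166 sin t mm. Stiff hinge: stays where left; 2 to 3 N at the free edge push it shut.
- lid_edge (a point): Middle of the lid's free edge, on its upper (outer) face; axes are the lid's: x along the hinge, y from free edge to hinge, z out of the outer face.
- pump: Steel vacuum pump block, fixed, 140 (x) x 130 (y) x 58 mm high. Origin: centre of its underside. On its top centre a push-and-turn knob: a black disc (64 mm across, 8 mm thick, top 78 mm above the bench) carrying a red upright grip bar with a white pointer at one end. A green mark on the pump shows where the pointer must come.
- knob_grip (a point): Middle of the knob's red grip bar, on the knob's axis: bar 56 mm long (this point's x), 14 mm thick (its y), 30 mm high (78 to 108 mm above the bench; this point at 98 mm when up). White pointer at the bar's -x end. Moves and turns with the knob.
- knob_press (a joint): How far the knob is pushed down: 0 (up) to 0.008 m (stop). Sprung: 3 N to start, 7 N fully down; comes up by itself when let go.
- knob_turn (a joint): Knob's turn, clockwise seen from above: starts between 0 and 0.2, stop at 1.2 rad (pointer at the green mark). Stays where it is left (friction 0.06 N m). It must be pushed down first and kept down while it turns.
- rest: Fixed rest for the probe: base 130 (x) x 70 mm, 12 mm thick, with two forked posts at x = -42 and +42 mm (each 12 mm thick in x, 48 mm in y). The fork bottoms are 82 mm above the bench, each an upward-open slot 26 mm wide in y and 13 mm deep. Origin: centre of its underside.
- probe: T-shaped leak probe, 80 g, loose: orange square handle bar 110 mm (its x) x 16 x 16 mm with a steel stem straight down (its -z) from the middle. Origin: centre of the handle bar, 90 mm above the bench when it lies in the rest's forks with the stem hanging between the posts; bar along the rest's x, either way round.
- probe_tip (a point): Pointed tip of the probe's stem, 60 mm below the middle of the handle (stem 10 mm across, its last 18 mm tapering).
- coffee: White and black coffee cup, 68 mm across, 70 mm high; bystander, leave alone. Origin: centre of underside.
- thermometer: Orange pocket thermometer lying on the bench, 110 x 36 x 16 mm; bystander. Origin: centre of underside.
- glovebox: Brown cardboard box of gloves with a green band, 120 x 200 x 80 mm; bystander. Origin: centre of underside.
- seam_0 (a point): Point 0 of 0 to 6 on the black seam line between lid and rim, at the green dot, at the rim's top (76 mm above the bench). The path is straight from each point to the next. Start of the path: green dot on the rim, near (-x) side, towards the hinge.
- seam_1 (a point): Point 1 of 0 to 6 on the black seam line between lid and rim, half-way down the near side, at the rim's top (76 mm above the bench). The path is straight from each point to the next.
- seam_2 (a point): Point 2 of 0 to 6 on the black seam line between lid and rim, at the near corner, at the rim's top (76 mm above the bench). The path is straight from each point to the next.
- seam_3 (a point): Point 3 of 0 to 6 on the black seam line between lid and rim, half-way along the side across from the hinge, at the rim's top (76 mm above the bench). The path is straight from each point to the next.
- seam_4 (a point): Point 4 of 0 to 6 on the black seam line between lid and rim, at the far corner, at the rim's top (76 mm above the bench). The path is straight from each point to the next.
- seam_5 (a point): Point 5 of 0 to 6 on the black seam line between lid and rim, half-way up the far side, at the rim's top (76 mm above the bench). The path is straight from each point to the next.
- seam_6 (a point): Point 6 of 0 to 6 on the black seam line between lid and rim, at the red dot, at the rim's top (76 mm above the bench). The path is straight from each point to the next. End of the path: red dot on the rim, far (+x) side, towards the hinge.
- pot0: White sauce pot with yellow lid, closed, a squat cylinder 46 mm across, 46 mm high, 80 to 170 g. Origin: centre of underside. May be absent.
- pot1: White sauce pot with green lid, closed, a squat cylinder 46 mm across, 46 mm high, 80 to 170 g. Origin: centre of underside. May be absent.
- pot2: White sauce pot with red lid, closed, a squat cylinder 46 mm across, 46 mm high, 80 to 170 g. Origin: centre of underside. May be absent.
- pot3: White sauce pot with white lid, closed, a squat cylinder 46 mm across, 46 mm high, 80 to 170 g. Origin: centre of underside. May be absent.
Things that resemble listed ones, but are neither listed nor needed, are in the scene too. What is shaped like the pump but pink is not meant.

How it is judged:
By the outcome, as a careful person would: the job done as asked, in the order asked, and still so for the second after the job is handed in, with the robot touching nothing.
Of pot0, pot1, pot2, pot3 only 2 to 4 are there at a start; the rules pass over those that are not, and their reading is None.
At some moment in a run one of pot0, pot1, pot2, pot3 may be knocked a few centimetres aside while the robot is not near it.
It also fails if it takes over 210 s, if anything falls off the work surface, if the arm or the gripper's body presses on something with over 40 N, if the wrist force passes 120 N, or if a joint passes its speed limit or range.

ROBOT

A 6-joint arm with a two-finger parallel gripper is mounted at the origin on the work surface. World frame = base frame: x ahead of the robot, y to its left, z up, the work surface at z = 0. Lengths are in m, angles in degrees, forces in N, time in s.
With the tool pointing down it reaches from about 0.25 to 0.725 m from the base axis. Payload 9.7 kg.
Tool frame: the origin (TCP) lies between the finger pads; the fingertips stand bot.tcp_to_tips ahead of it and the grasp point (between the pads) lies 2 mm behind it (bot.tcp_to_tips is the distance from the TCP to the fingertips, in m); z points along the fingers, y is the line along which they close (so a half turn about z gives the same grasp; the last joint's range is limited). The gripper opens to 85 mm and grips with 20 to 120 N. Pads are 22 mm wide; open, the fingers measure 114 mm over their backs; the gripper's body (76 mm by 85 mm) begins 54 mm behind the grasp point. The pads swing forward as they close: fully open they stand 13 mm farther back than shut.
Start: joints at [67.494, 4.979, 10.078, 95.1, 0, 90], TCP at [0.211, 0.508, 0.248] pointing down, gripper open.
Joint ranges: [-179.16, 179.16], [-48.56, 103.87], [-65.8, 70.77], [-126.05, 130.52], [-82.76, 87.17], [-180, 180]. Speed limits (degrees/s): [127.2, 127.2, 147.25, 180, 180, 180].

INTERFACE

Orientations are given as [roll, pitch, yaw] about the fixed x, y, z axes, in that order (R = Rz(yaw) Ry(pitch) Rx(roll)).
In Python, from workcell import sensors, camera, camera_params, bot gives the robot as it stands.
- The arm moves only by the tool apply_moves, never from a script. Its argument "motion" is a list of rows, each an object with "jaw": the opening, from -1 (shut) to 1 (fully open); "xyz": the shift along the tool's x, y, z in mm, a list of three; "twist": the turn about the tool's z in rad. A call has 1 to 5 rows; each row is the pose to reach, as a shift and turn from the pose commanded when the call began, along the tool's axes at that moment; what a row does not reach only later rows make up. A row lasts 1/8 s, in which the tool goes at most 62.5 mm and 10.7 degrees, less where a joint would pass 70% of its speed; a pose out of reach is approached as far as the arm can. A call with a gripper value outside its range is refused whole. The fingers move at their own pace and stop on an object; "grip_force" is the grip in N (left out, the last holds). Time passes only in rows, so rows that repeat a pose let the fingers close. It gives the time, the measured TCP pose, the force, the opening and the grip force at its end, in the units of the state.
- sensors.get_obs(): the state, without advancing time (a new reading comes with each control period).
- camera(name): name is "side" or "top"; returns (picture, depth): 384x512x3 uint8, red, green, blue; 384x512 float32, m along the optical axis (not along the pixel's ray), 0 where there is no reading.
- camera_params(name): a dict with "mtx" (3x3 intrinsics, pixels), "k1" (the pictures are not rectified: a ray, as slopes to the right and down, at radius r is drawn at 1 + k1 r^2 times it, then the intrinsics apply), "rvec" (rotation vector, rad) and "tvec" (3), from world to camera coordinates, as OpenCV has them. Camera axes: x right, y down, z forward; pixel columns grow to the right and rows downward; lengths in m; the calibration is good to about 2 mm. A picture is of the moment at which its call begins. camera_params takes no time and is no camera call.
- bot.job_done(): hands the job in; it is judged then, once.
The state is a dict: "time": time; "q": joint angles; "qd": joint speeds; "joint_efforts": joint torques, N m; "ee_pos": TCP position; "tcp_rot": TCP orientation; "wrist_force": force on the tool from outside, world axes, zero at the start; "torque": the same for the moment, N m; "opening": finger opening in m; "grasp_force": force on a finger pad.
Only numpy, scipy, OpenCV 4.12 (cv2) and the standard library are available. Lean on these libraries where they do the work, as an engineer would, in place of code of your own. Each camera call takes 0.05 s, during which the arm holds its last target. There are 200 camera calls.

## Working session

There is one attempt and no reset: what is moved stays moved. The work goes in short steps, Python scripts to look and compute and a tool call to move; the robot and the scene stay as the last step left them, time stands still between calls to the robot, and variables do not carry over. Pictures are saved under pics/ and viewed, at most 17 in all, crops included, and the job is handed in when it is done.

Besides the shell and the picture viewer there is one more tool, called after "Emit:" as name(argument=value, ...) on one line, values as JSON. apply_moves: Moves the arm, as the interface text tells. Its arguments: {"type":"object","properties":{"motion":{"type":"array","items":{"type":"object","properties":{"jaw":{"type":"number"},"xyz":{"type":"array","items":{"type":"number"}},"twist":{"type":"number"}}}},"grip_force":{"type":"number"}},"required":["motion"]}

```bash
mkdir -p pics; ls; cat > h.py <<'E'
import numpy as np, cv2
from workcell import sensors, camera, camera_params, bot
def P(n):
    p=camera_params(n); R=cv2.Rodrigues(np.array(p["rvec"],float))[0]
    return np.array(p["mtx"],float),float(p["k1"]),R,np.array(p["tvec"],float).ravel()
def ray(n,u,v):
    K,k,R,t=P(n); d=np.array([(u-K[0,2])/K[0,0],(v-K[1,2])/K[1,1]]); s=d.copy()
    for _ in range(20): s=d/(1+k*(s@s))
    return -R.T@t, R.T@np.array([s[0],s[1],1.])
def atz(n,u,v,z):
    c,d=ray(n,u,v); return c+d*(z-c[2])/d[2]
def atd(n,u,v,D):
    c,d=ray(n,u,v); return c+d*D[int(round(v)),int(round(u))]
def proj(n,X):
    K,k,R,t=P(n); x=R@np.asarray(X,float)+t; s=x[:2]/x[2]; s=s*(1+k*(s@s)); return K[:2,:2]@s+K[:2,2]
def cloud(n,D):
    K,k,R,t=P(n); v,u=np.mgrid[0:384,0:512]; d=np.stack([(u-K[0,2])/K[0,0],(v-K[1,2])/K[1,1]],-1); s=d.copy()
    for _ in range(20): s=d/(1+k*(s**2).sum(-1,keepdims=True))
    X=np.concatenate([s,np.ones(s.shape[:2]+(1,))],-1)*D[...,None]
    return (X-t)@R
def save(n,name,crop=None,f=1.5):
    I,D=camera(n); np.savez('last_'+n+'.npz',I=I,D=D)
    J=I if crop is None else I[crop[1]:crop[3],crop[0]:crop[2]]
    cv2.imwrite('pics/'+name+'.png',cv2.resize(J[:,:,::-1],None,fx=f,fy=f,interpolation=cv2.INTER_CUBIC)); return I,D
E
python3 - <<'E'
from h import *
save('top','t0');save('side','s0')
print(sensors.get_obs(),bot.tcp_to_tips)
for n in('top','side'):print(P(n), -P(n)[2].T@P(n)[3])
E
```

```text
pics
{'time': 0.1, 'q': array([6.74943201e+01, 5.00817098e+00, 1.00387870e+01, 9.50982607e+01,
       1.87163533e-03, 9.00001571e+01]), 'qd': array([-0.05266981, -0.08427764,  0.141095  ,  0.0169185 ,  0.03773828,
        0.07710625]), 'joint_efforts': array([ 3.39805192e-04, -5.21558511e+01,  4.65655875e+01,  1.60470855e-02,
        8.79518240e-06,  5.09815294e-06]), 'ee_pos': array([0.21045045, 0.50795278, 0.24764996]), 'tcp_rot': array([-1.79932355e+02, -1.87144860e-03,  1.57494161e+02]), 'wrist_force': array([-0.82741481, -0.28584506, -0.35281047]), 'torque': array([ 0.06610684,  0.00911594, -0.00262889]), 'grasp_force': 0.0, 'opening': 0.08526647078837776} 0.017
(array([[495.90297723,   0.        , 249.98214125],
       [  0.        , 495.90297723, 189.27221925],
       [  0.        ,   0.        ,   1.        ]]), -0.023967864594167297, array([[ 0.00576727, -0.99996177, -0.00657286],
       [-0.986034  , -0.00459264, -0.16648083],
       [ 0.16644428,  0.0074412 , -0.98602278]]), array([-0.01008412,  0.54430205,  1.34062629])) [ 0.31361891 -0.01755982  1.41243765]
(array([[403.36779563,   0.        , 256.84391614],
       [  0.        , 403.36779563, 193.31951743],
       [  0.        ,   0.        ,   1.        ]]), -0.10535649951724275, array([[ 0.85221661, -0.5231769 , -0.00357548],
       [-0.35282013, -0.56964492, -0.74230898],
       [ 0.38632216,  0.63386954, -0.6700482 ]]), array([-0.4556396 ,  0.24295051,  1.01856338])) [ 0.08052786 -0.74562089  0.86120178]
```

View pics/t0.png

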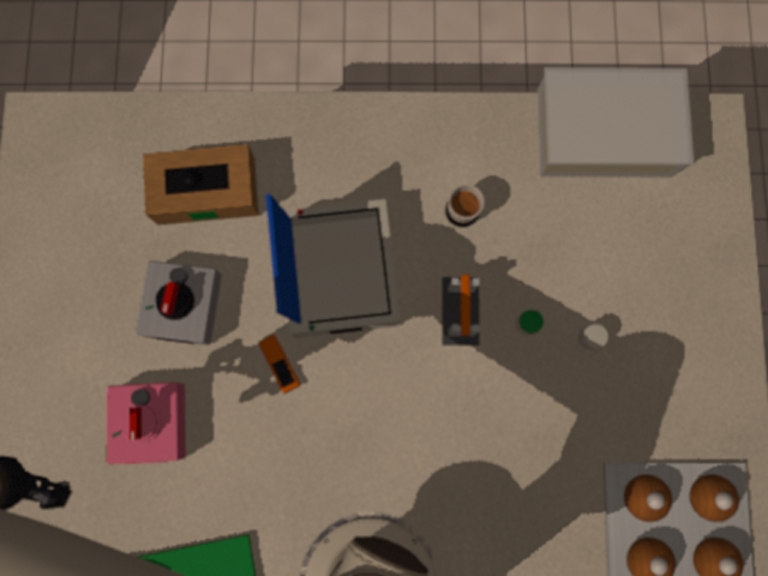

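View pics/s0.png

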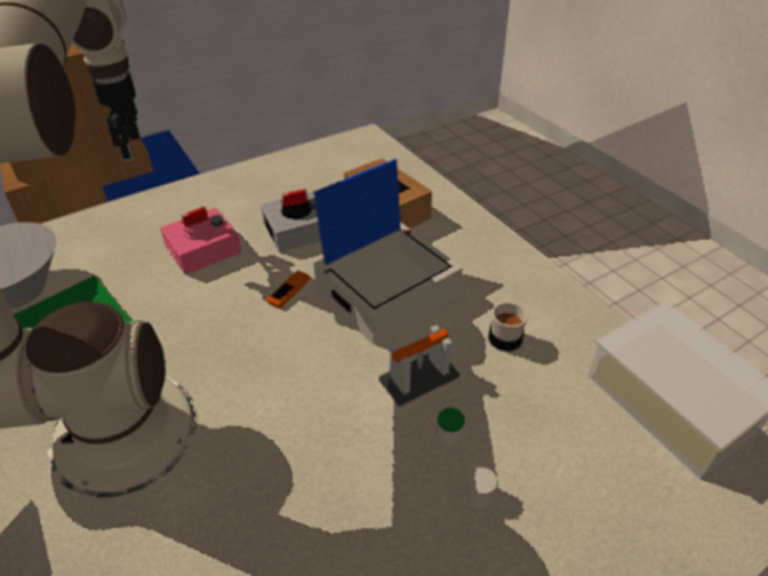

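```bash
python3 - <<'E'
from h import *
T=np.load('last_top.npz');S=np.load('last_side.npz')
def cr(I,b,f): return cv2.resize(I[b[1]:b[3],b[0]:b[2],::-1],(b[2]*f-b[0]*f,b[3]*f-b[1]*f),interpolation=cv2.INTER_CUBIC)
a=cr(T['I'],(85,120,285,270),4); cv2.imwrite('pics/c1.png',a)
a=cr(T['I'],(285,115,420,245),4); b=cr(S['I'],(255,210,315,340),4)
cv2.imwrite('pics/c2.png',np.hstack([a,b]))
C=cloud('top',T['D'])
for n,u,v in[('green',354,214),('white',397,223),('bar',310,205),('coffee',309,136),('pumptop',140,190),('floor',230,175),('knob',113,198),('greypk',420,90)]:print(n,C[v,u].round(4))
for n,u,v in [('g',300,280),('w',323,321),('bar',280,230)]:print(n,atd('side',u,v,S['D']).round(4))
E
```

```text
green [ 0.4758 -0.2952  0.049 ]
white [ 0.451  -0.4123  0.052 ]
bar [ 0.4938 -0.1684  0.0967]
coffee [ 0.698  -0.174   0.0489]
pumptop [0.5392 0.2986 0.0554]
floor [0.592  0.0509 0.0093]
knob [0.5098 0.3603 0.0995]
greypk [ 0.8187 -0.4802  0.0969]
g [ 0.4753 -0.2992  0.0448]
w [ 0.4524 -0.4193  0.0464]
bar [ 0.4978 -0.1744  0.0975]
```

View pics/c1.png

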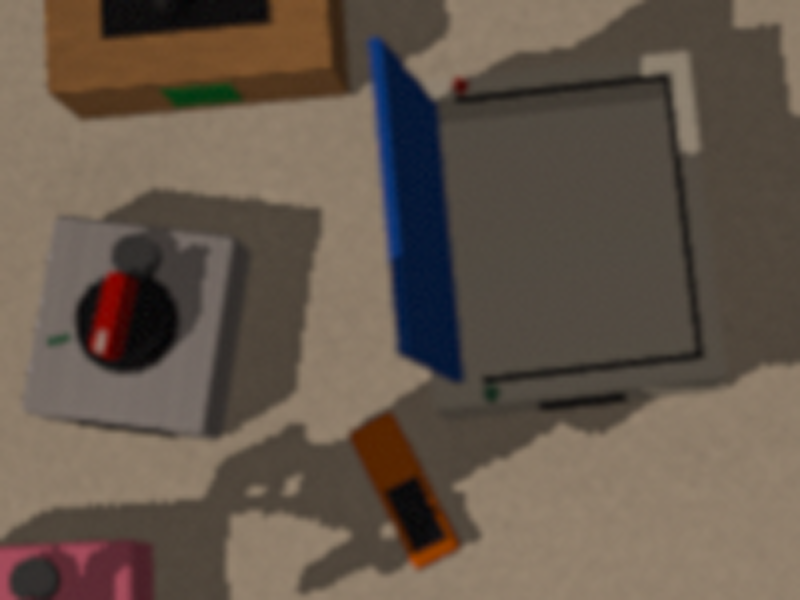

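View pics/c2.png

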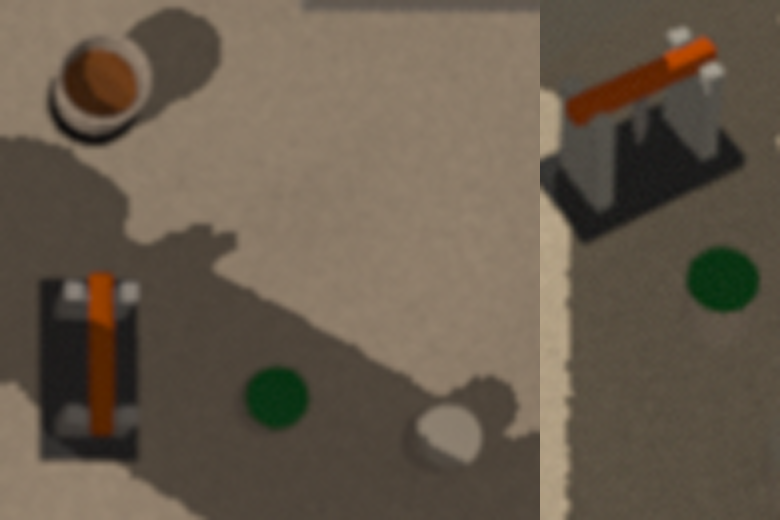

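```bash
cat > m.py <<'E'
from h import *
T=np.load('last_top.npz');S=np.load('last_side.npz')
def blob(n,lo,hi,box):
    I=(T if n=='top' else S)['I']; H=cv2.cvtColor(I,cv2.COLOR_RGB2HSV); M=cv2.inRange(H,np.array(lo),np.array(hi))
    m=np.zeros_like(M); m[box[1]:box[3],box[0]:box[2]]=M[box[1]:box[3],box[0]:box[2]]; return m
def c(m): v,u=np.nonzero(m); return u.mean(),v.mean(),len(u)
def rect(n,m,z):
    v,u=np.nonzero(m); W=np.array([atz(n,a,b,z)[:2] for a,b in zip(u,v)]); r=cv2.minAreaRect((W*1000).astype(np.float32)); return r
E
python3 - <<'E'
from m import *
for n,b in(('top',(335,195,375,235)),('side',(285,265,320,300))):
    m=blob(n,(45,100,20),(85,255,255),b);u,v,k=c(m);print('green',n,u,v,k,atz(n,u,v,.046).round(4),rect(n,m,.046))
for n,b in(('top',(295,175,330,235)),('side',(255,215,305,245))):
    m=blob(n,(3,150,60),(20,255,255),b);u,v,k=c(m);print('probe',n,u,v,k,atz(n,u,v,.098).round(4),rect(n,m,.098))
# seam corners
for n,u,v in[('far',251.5,139.3),('near',259.6,208.6),('g end',206.2,214.8),('gdot',207.7,218.4),('rend',198.9,144.4),('rdot',200,141)]:print(n,atz('top',u,v,.076).round(4))
# white pot from depth clouds: heights above 35mm
for n,Z in(('top',T),('side',S)):
    C=cloud(n,Z['D']); 
    for nm,p in(('white',(.452,-.415)),('green',(.475,-.297))):
        k=(np.hypot(C[...,0]-p[0],C[...,1]-p[1])<.04)&(C[...,2]>.040)&(C[...,2]<.06)
        q=C[k]; print(nm,n,len(q),(q.min(0)+q.max(0))/2,np.median(q[:,2]),np.ptp(q,0))
C=cloud('top',T['D'])
# pump
k=(abs(C[...,0]-.51)<.1)&(abs(C[...,1]-.35)<.1)&(abs(C[...,2]-.058)<.006)
q=C[k][:,:2]*1000; print('pump',len(q),cv2.minAreaRect(q.astype(np.float32)),q.mean(0))
for n,b in(('top',(100,180,125,215)),('side',(185,122,208,140))):
    m=blob(n,(0,150,70),(8,255,255),b)|blob(n,(172,150,70),(180,255,255),b)
    print('bar',n,c(m)[2],rect(n,m,.108))
print('pointer',atz('top',85+100/4,120+345/4,.108),'bar far',atz('top',85+125/4,120+276/4,.108),'mark',atz('top',85+58/4,120+340/4,.058))
print('disc',atz('top',85+127/4,120+320/4,.078))
# rest base
print('rest corners',[atz('top',285+a/4,115+b/4,.012)[:2].round(4) for a,b in((41,280),(40,458),(136,459))])
E
```

```text
green top 353.8633879781421 213.86338797814207 183 [ 0.4765 -0.2955  0.046 ] ((476.2345275878906, -295.8414001464844), (38.82239532470703, 39.459625244140625), 88.49449920654297)
green side 300.2455357142857 279.39285714285717 224 [ 0.4763 -0.2987  0.046 ] ((476.6942443847656, -298.9236145019531), (44.77170181274414, 42.231849670410156), 57.939945220947266)
probe top 309.9436090225564 202.5187969924812 266 [ 0.5003 -0.1682  0.098 ] ((499.3759765625, -168.42616271972656), (16.146759033203125, 108.21533203125), 89.2313461303711)
probe side 279.86785714285713 229.7892857142857 280 [ 0.4977 -0.1739  0.098 ] ((498.83465576171875, -174.60696411132812), (113.7408447265625, 24.44530487060547), 0.4101264178752899)
far [ 0.6802 -0.0109  0.076 ]
near [ 0.4861 -0.0339  0.076 ]
g end [0.4685 0.1109 0.076 ]
gdot [0.4587 0.1066 0.076 ]
rend [0.665  0.1352 0.076 ]
rdot [0.6748 0.1324 0.076 ]
white top 202 [ 0.45040877 -0.41333325  0.0471794 ] 0.04502313902431425 [0.04194594 0.04302884 0.01418816]
green top 198 [ 0.47513875 -0.29446612  0.04652242] 0.045494076973450495 [0.04188105 0.04348543 0.01273386]
white side 286 [ 0.4506783  -0.41532756  0.04525115] 0.04623313532793495 [0.04275775 0.04315179 0.0104394 ]
green side 237 [ 0.4771211  -0.29638038  0.04535517] 0.0468230013528333 [0.04340798 0.04499124 0.01062127]
pump 1700 ((508.9698486328125, 360.94146728515625), (132.548828125, 140.43255615234375), 83.30335998535156) [504.61823535 358.74450811]
bar top 113 ((507.98016357421875, 361.9770812988281), (16.492517471313477, 57.20063400268555), 79.89791870117188)
bar side 123 ((504.3345947265625, 343.192138671875), (56.72948455810547, 50.86608123779297), 69.37738037109375)
pointer [0.4862342  0.36472882 0.108     ] bar far [0.53288419 0.35035528 0.108     ] mark [0.49618036 0.40878895 0.058     ]
disc [0.5074962  0.35590193 0.078     ]
rest corners [array([ 0.563 , -0.1367]), array([ 0.4354, -0.1348]), array([ 0.435 , -0.2026])]
```

Emit:
apply_moves(motion=[{"jaw": 1,"xyz": [0,0,-40],"twist": 0.183},{"jaw": 1,"xyz": [0,0,-80],"twist": 0.366},{"jaw": 1,"xyz": [0,0,-80],"twist": 0.549},{"jaw": 1,"xyz": [0,0,-80],"twist": 0.732},{"jaw": 1,"xyz": [0,0,-80],"twist": 0.916}])

```text
time: 0.72
ee_pos: [0.2105, 0.5081, 0.3279]
tcp_rot: [-180.0, 0.0, 104.7]
wrist_force: [0.7, -0.1, 0.6]
opening: 0.0856
grasp_force: 0.0
```

Emit:
apply_moves(motion=[{"jaw": 1,"xyz": [0,0,0],"twist": 0.183},{"jaw": 1,"xyz": [0,0,0],"twist": 0.366},{"jaw": 1,"xyz": [0,0,0],"twist": 0.549},{"jaw": 1,"xyz": [0,0,0],"twist": 0.732},{"jaw": 1,"xyz": [0,0,0],"twist": 0.916}])

```text
time: 1.35
ee_pos: [0.2642, 0.4768, 0.3276]
tcp_rot: [-177.2, 0.2, 59.7]
wrist_force: [0.0, 0.6, -0.4]
opening: 0.0855
grasp_force: 0.0
```

Emit:
apply_moves(motion=[{"jaw": 1,"xyz": [0,0,0],"twist": 0.183},{"jaw": 1,"xyz": [0,0,0],"twist": 0.366},{"jaw": 1,"xyz": [0,0,0],"twist": 0.549},{"jaw": 1,"xyz": [0,0,0],"twist": 0.732},{"jaw": 1,"xyz": [0,0,0],"twist": 0.917}])

```text
time: 1.98
ee_pos: [0.3619, 0.3656, 0.3278]
tcp_rot: [-168.6, 3.3, 39.4]
wrist_force: [-0.3, 0.5, 0.4]
opening: 0.0855
grasp_force: 0.0
```

```bash
python3 - <<'E'
from h import *
o=sensors.get_obs();print(o['time'],o['q'].round(2),o['ee_pos'],o['tcp_rot'])
E
```

```text
1.975 [ 39.37   5.33  18.79 106.77  11.43 179.94] [0.36189121 0.36560856 0.32784352] [-168.57049231    3.29954296   39.42500532]
```

Emit:
apply_moves(motion=[{"jaw": 1,"xyz": [0,0,0],"twist": -0.18},{"jaw": 1,"xyz": [0,0,0],"twist": -0.36},{"jaw": 1,"xyz": [0,0,0],"twist": -0.54},{"jaw": 1,"xyz": [0,0,0],"twist": -0.72},{"jaw": 1,"xyz": [0,0,0],"twist": -0.9}])

```text
time: 2.6
ee_pos: [0.3614, 0.3662, 0.328]
tcp_rot: [-170.3, -6.9, 90.5]
wrist_force: [0.3, -0.7, 0.0]
opening: 0.0854
grasp_force: 0.0
```

Emit:
apply_moves(motion=[{"jaw": 1,"xyz": [0,0,0],"twist": -0.18},{"jaw": 1,"xyz": [0,0,0],"twist": -0.36},{"jaw": 1,"xyz": [0,0,0],"twist": -0.54},{"jaw": 1,"xyz": [0,0,0],"twist": -0.72},{"jaw": 1,"xyz": [0,0,0],"twist": -0.9}])

```text
time: 3.22
ee_pos: [0.3614, 0.3663, 0.3279]
tcp_rot: [-179.4, -11.8, 142.6]
wrist_force: [0.2, 0.8, -0.6]
opening: 0.0856
grasp_force: 0.0
```

Emit:
apply_moves(motion=[{"jaw": 1,"xyz": [0,0,0],"twist": -0.183},{"jaw": 1,"xyz": [0,0,0],"twist": -0.366},{"jaw": 1,"xyz": [0,0,0],"twist": -0.549},{"jaw": 1,"xyz": [0,0,0],"twist": -0.732},{"jaw": 1,"xyz": [0,0,0],"twist": -0.916}])

```text
time: 3.85
ee_pos: [0.3614, 0.3662, 0.328]
tcp_rot: [170.9, -7.6, -164.2]
wrist_force: [-0.7, 0.9, -0.3]
opening: 0.0857
grasp_force: 0.0
```

Emit:
apply_moves(motion=[{"jaw": 1,"xyz": [0,0,0],"twist": -0.183},{"jaw": 1,"xyz": [0,0,0],"twist": -0.366},{"jaw": 1,"xyz": [0,0,0],"twist": -0.549},{"jaw": 1,"xyz": [0,0,0],"twist": -0.732},{"jaw": 1,"xyz": [0,0,0],"twist": -0.916}])

```text
time: 4.47
ee_pos: [0.3614, 0.3663, 0.328]
tcp_rot: [168.4, 2.5, -112.6]
wrist_force: [-0.3, -0.1, 0.3]
opening: 0.085
grasp_force: 0.0
```

Emit:
apply_moves(motion=[{"jaw": 1,"xyz": [0,0,0],"twist": -0.183},{"jaw": 1,"xyz": [0,0,0],"twist": -0.366},{"jaw": 1,"xyz": [0,0,0],"twist": -0.549},{"jaw": 1,"xyz": [0,0,0],"twist": -0.732},{"jaw": 1,"xyz": [0,0,0],"twist": -0.916}])

```text
time: 5.1
ee_pos: [0.3614, 0.3662, 0.328]
tcp_rot: [174.9, 10.7, -60.3]
wrist_force: [-0.6, -0.5, -0.0]
opening: 0.0855
grasp_force: 0.0
```

Emit:
apply_moves(motion=[{"jaw": 1,"xyz": [0,0,0],"twist": -0.183},{"jaw": 1,"xyz": [0,0,0],"twist": -0.366},{"jaw": 1,"xyz": [0,0,0],"twist": -0.549},{"jaw": 1,"xyz": [0,0,0],"twist": -0.732},{"jaw": 1,"xyz": [0,0,0],"twist": -0.916}])

```text
time: 5.72
ee_pos: [0.3614, 0.3663, 0.3279]
tcp_rot: [-174.5, 10.5, -6.9]
wrist_force: [-0.2, -0.1, 0.3]
opening: 0.0852
grasp_force: 0.0
```

Emit:
apply_moves(motion=[{"jaw": 1,"xyz": [0,0,0],"twist": -0.183},{"jaw": 1,"xyz": [0,0,0],"twist": -0.366},{"jaw": 1,"xyz": [0,0,0],"twist": -0.549},{"jaw": 1,"xyz": [0,0,0],"twist": -0.732},{"jaw": 1,"xyz": [0,0,0],"twist": -0.916}])

```text
time: 6.35
ee_pos: [0.3445, 0.3849, 0.3276]
tcp_rot: [-169.6, 2.2, 42.8]
wrist_force: [1.1, 0.4, -0.7]
opening: 0.0855
grasp_force: 0.0
```

```bash
python3 - <<'E'
from h import *
o=sensors.get_obs();print(o['time'],o['q'].round(2),o['ee_pos'],o['tcp_rot'])
E
```

```text
6.35 [  42.78    4.62   18.15  105.71   10.44 -180.02] [0.34445444 0.38491908 0.32761256] [-169.56116303    2.18436969   42.79692236]
```

Emit:
apply_moves(motion=[{"jaw": 1,"xyz": [0,0,0],"twist": -0.183},{"jaw": 1,"xyz": [0,0,0],"twist": -0.366},{"jaw": 1,"xyz": [0,0,0],"twist": -0.549},{"jaw": 1,"xyz": [0,0,0],"twist": -0.732},{"jaw": 1,"xyz": [0,0,0],"twist": -0.916}])

```text
time: 6.98
ee_pos: [0.2091, 0.4565, 0.3278]
tcp_rot: [-178.1, -3.6, 64.3]
wrist_force: [-0.2, -0.7, -0.4]
opening: 0.0854
grasp_force: 0.0
```

```bash
python3 - <<'E'
from h import *
o=sensors.get_obs();print(o['time'],o['q'].round(2),o['ee_pos'],o['tcp_rot'])
E
```

```text
6.975 [  64.36   -2.58   11.29  100.27    1.93 -179.94] [0.20911276 0.45646243 0.32783966] [-178.06739478   -3.60861491   64.30078995]
```

Emit:
apply_moves(motion=[{"jaw": 1,"xyz": [0,0,0],"twist": 0.18},{"jaw": 1,"xyz": [0,0,0],"twist": 0.36},{"jaw": 1,"xyz": [0,0,0],"twist": 0.54},{"jaw": 1,"xyz": [0,0,0],"twist": 0.72},{"jaw": 1,"xyz": [0,0,0],"twist": 0.9}])

```text
time: 7.6
ee_pos: [0.2099, 0.4561, 0.328]
tcp_rot: [-176.0, -0.7, 12.3]
wrist_force: [0.5, -0.5, 0.2]
opening: 0.0856
grasp_force: 0.0
```

```bash
cat >> h.py <<'E'
from scipy.spatial.transform import Rotation as Ro
def shift(*targets):
    o=sensors.get_obs(); R=Ro.from_euler('xyz',o['tcp_rot'],degrees=True).as_matrix()
    z=R[:,2]; print('t',round(o['time'],2),'q',o['q'].round(1),'pos',(o['ee_pos']*1000).round(1),'rpy',o['tcp_rot'].round(2),'toolz',z.round(3))
    for t in targets: print((R.T@(np.array(t)-o['ee_pos'])*1000).round(1))
E
python3 - <<'E'
from h import *
shift((.49,-.04,.33))
E
```

```text
t 7.6 q [  64.2   -2.6   11.3  100.3    2.  -128. ] pos [209.9 456.1 328. ] rpy [-175.95   -0.65   12.31] toolz [-0.004  0.071 -0.997]
[167.9 543.1 -38.5]
```

Emit:
apply_moves(motion=[{"jaw": 1,"xyz": [16.8,54.3,-3.9],"twist": 0},{"jaw": 1,"xyz": [33.6,108.6,-7.7],"twist": 0},{"jaw": 1,"xyz": [50.4,163,-11.5],"twist": 0},{"jaw": 1,"xyz": [67.2,217,-15.4],"twist": 0},{"jaw": 1,"xyz": [84,272,-19],"twist": 0}])

```text
time: 8.22
ee_pos: [0.3521, 0.2069, 0.3288]
tcp_rot: [-175.9, -0.7, 12.7]
wrist_force: [0.4, 0.0, 0.9]
opening: 0.0852
grasp_force: 0.0
```

Emit:
apply_moves(motion=[{"jaw": 1,"xyz": [16.8,54.3,-3.9],"twist": 0.1},{"jaw": 1,"xyz": [33.6,108.6,-7.7],"twist": 0.2},{"jaw": 1,"xyz": [50.4,163,-11.5],"twist": 0.3},{"jaw": 1,"xyz": [67.2,217,-15.4],"twist": 0.35},{"jaw": 1,"xyz": [84,272,-19],"twist": 0.35}])

```text
time: 8.85
ee_pos: [0.4938, -0.041, 0.3294]
tcp_rot: [-175.9, 0.7, -7.4]
wrist_force: [0.4, 0.7, 0.4]
opening: 0.0857
grasp_force: 0.0
```

```bash
python3 - <<'E'
from h import *
shift((.49,-.04,.33))
E
```

```text
t 8.85 q [  -7.     0.8   14.8  104.8    4.1 -179.5] pos [493.8 -41.  329.4] rpy [-175.93    0.74   -7.42] toolz [-0.004  0.072 -0.997]
[-3.9 -0.5 -0.5]
```

Now push negative twist at the limit, watching each step.

Emit:
apply_moves(motion=[{"jaw": 1,"xyz": [0,0,0],"twist": -0.15},{"jaw": 1,"xyz": [0,0,0],"twist": -0.3},{"jaw": 1,"xyz": [0,0,0],"twist": -0.45}])

```text
time: 9.22
ee_pos: [0.4818, 0.0583, 0.329]
tcp_rot: [179.4, -0.5, 7.2]
wrist_force: [0.2, -0.2, -0.6]
opening: 0.0856
grasp_force: 0.0
```

```bash
python3 - <<'E'
from h import *
shift((.49,-.04,.33))
E
```

```text
t 9.22 q [   7.2   -1.7   12.4  103.6   -0.6 -179.9] pos [481.8  58.3 329. ] rpy [179.41  -0.51   7.17] toolz [ 0.01  -0.009 -1.   ]
[-4.1 98.5 -0. ]
```

Emit:
apply_moves(motion=[{"jaw": 1,"xyz": [-8,60,0],"twist": 0.18},{"jaw": 1,"xyz": [-17,119,0],"twist": 0.36},{"jaw": 1,"xyz": [-25,179,0],"twist": 0.54},{"jaw": 1,"xyz": [-34,238,0],"twist": 0.72},{"jaw": 1,"xyz": [-42,298,0],"twist": 0.9}])

```text
time: 9.85
ee_pos: [0.4763, -0.2452, 0.3319]
tcp_rot: [-179.9, -0.8, -44.8]
wrist_force: [1.7, -0.1, 0.0]
opening: 0.0856
grasp_force: 0.0
```

Emit:
apply_moves(motion=[{"jaw": 1,"xyz": [0,0,0],"twist": 0.18},{"jaw": 1,"xyz": [0,0,0],"twist": 0.36},{"jaw": 1,"xyz": [0,0,0],"twist": 0.54},{"jaw": 1,"xyz": [0,0,0],"twist": 0.72},{"jaw": 1,"xyz": [0,0,0],"twist": 0.9}])

```text
time: 10.48
ee_pos: [0.4767, -0.2433, 0.3317]
tcp_rot: [-179.4, -0.4, -96.4]
wrist_force: [-0.5, 0.2, 0.5]
opening: 0.0852
grasp_force: 0.0
```

Emit:
apply_moves(motion=[{"jaw": 1,"xyz": [0,0,0],"twist": 0.18},{"jaw": 1,"xyz": [0,0,0],"twist": 0.36},{"jaw": 1,"xyz": [0,0,0],"twist": 0.54},{"jaw": 1,"xyz": [0,0,0],"twist": 0.72},{"jaw": 1,"xyz": [0,0,0],"twist": 0.9}])

```text
time: 11.1
ee_pos: [0.4767, -0.2433, 0.3316]
tcp_rot: [-179.3, 0.3, -148.0]
wrist_force: [0.3, 1.0, -0.1]
opening: 0.0852
grasp_force: 0.0
```

Emit:
apply_moves(motion=[{"jaw": 1,"xyz": [0,0,0],"twist": 0.18},{"jaw": 1,"xyz": [0,0,0],"twist": 0.36},{"jaw": 1,"xyz": [0,0,0],"twist": 0.54},{"jaw": 1,"xyz": [0,0,0],"twist": 0.567}])

```text
time: 11.6
ee_pos: [0.4767, -0.2433, 0.3318]
tcp_rot: [-179.5, 0.6, 179.9]
wrist_force: [-0.2, 0.4, -0.5]
opening: 0.0854
grasp_force: 0.0
```

```bash
python3 - <<'E'
from h import *
shift((.4765,-.297,.03),(.4765,-.297,.12))
save('top','t1')
T=np.load('last_top.npz'); C=cloud('top',T['D'])
k=(np.hypot(C[...,0]-.4505,C[...,1]+.415)<.06)&(C[...,2]>.040)&(C[...,2]<.06);q=C[k];print(len(q),(q.min(0)+q.max(0))/2)
E
```

```text
t 11.6 q [-2.700e+01  5.000e+00  1.960e+01  1.038e+02 -1.000e-01 -2.680e+01] pos [ 476.7 -243.3  331.8] rpy [-179.54    0.6   179.87] toolz [ 0.01  -0.008 -1.   ]
[  3.3 -51.3 302.2]
[  2.3 -52.  212.2]Traceback (most recent call last):
  File "<stdin>", line 5, in <module>
    return umr_minimum(a, axis, None, out, keepdims, initial, where)
ValueError: zero-size array to reduction operation minimum which has no identity
```

View pics/t1.png

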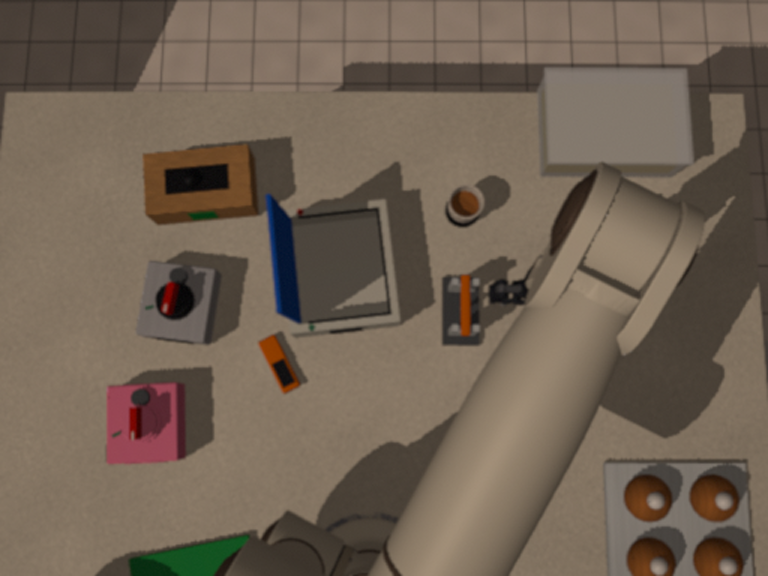

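```bash
python3 - <<'E'
from h import *
I,D=camera('side'); C=cloud('side',D)
for p in((.4505,-.415),(.4765,-.297)):
    k=(np.hypot(C[...,0]-p[0],C[...,1]-p[1])<.05)&(C[...,2]>.040)&(C[...,2]<.055);q=C[k];print(len(q),((q.min(0)+q.max(0))/2).round(4))
E
```

```text
284 [ 0.451  -0.4153  0.0453]
238 [ 0.4774 -0.2965  0.0458]
```

Emit:
apply_moves(motion=[{"jaw": 1,"xyz": [1,-26,60],"twist": 0},{"jaw": 1,"xyz": [2,-52,120],"twist": 0},{"jaw": 1,"xyz": [2,-52,180],"twist": 0},{"jaw": 1,"xyz": [2,-52,212],"twist": 0},{"jaw": 1,"xyz": [2,-52,212],"twist": 0}])

```text
time: 12.32
ee_pos: [0.4755, -0.2962, 0.1178]
tcp_rot: [-179.7, 0.4, -180.0]
wrist_force: [-0.5, 0.4, 0.6]
opening: 0.0855
grasp_force: 0.0
```

```bash
python3 - <<'E'
from h import *
I,D=save('side','s1',(200,180,400,330),4)
shift((.4765,-.297,.032))
E
```

```text
t 12.38 q [-31.9   5.2  -3.8  80.3  -0.1 -31.9] pos [ 476.6 -296.8  120.4] rpy [-179.57    0.55  179.99] toolz [ 0.01  -0.008 -1.   ]
[ 0.9  0.5 88.4]
```

View pics/s1.png

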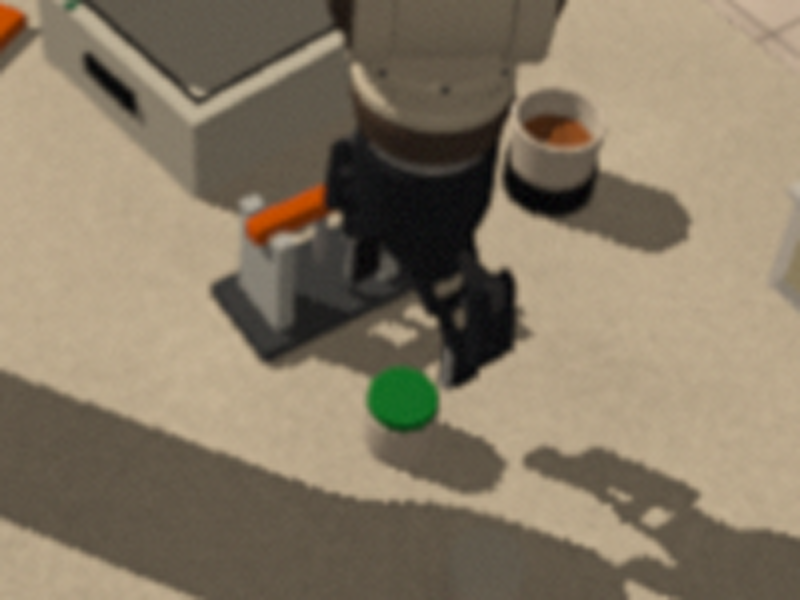

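Emit:
apply_moves(motion=[{"jaw": 1,"xyz": [1,0,45],"twist": 0},{"jaw": 1,"xyz": [1,0,88],"twist": 0},{"jaw": 1,"xyz": [1,0,88],"twist": 0},{"jaw": 0,"xyz": [1,0,88],"twist": 0},{"jaw": -0.5,"xyz": [1,0,88],"twist": 0}], grip_force=35)

```text
time: 13.0
ee_pos: [0.4783, -0.2986, 0.0354]
tcp_rot: [-179.4, 0.8, 179.9]
wrist_force: [0.3, 0.4, 0.7]
opening: 0.0516
grasp_force: 0.0
```

Emit:
apply_moves(motion=[{"jaw": -0.5,"xyz": [0,0,0],"twist": 0},{"jaw": -0.5,"xyz": [0,0,0],"twist": 0},{"jaw": -0.5,"xyz": [0,0,0],"twist": 0}])

```text
time: 13.38
ee_pos: [0.4782, -0.2984, 0.0352]
tcp_rot: [-179.4, 0.8, 179.9]
wrist_force: [-1.9, 1.1, 7.9]
opening: 0.0449
grasp_force: 34.7
```

Emit:
apply_moves(motion=[{"jaw": -0.5,"xyz": [0,0,-50],"twist": 0},{"jaw": -0.5,"xyz": [0,0,-110],"twist": 0},{"jaw": -0.5,"xyz": [0,0,-160],"twist": 0},{"jaw": -0.5,"xyz": [-10,60,-160],"twist": 0},{"jaw": -0.5,"xyz": [-20,120,-160],"twist": 0}])

```text
time: 14.0
ee_pos: [0.4959, -0.1758, 0.1936]
tcp_rot: [-179.5, 0.8, 179.8]
wrist_force: [1.2, 0.1, -1.9]
opening: 0.0445
grasp_force: 36.8
```

```bash
python3 - <<'E'
from m import *
shift((.5309,.0358,.19),(.5309,.0358,.0495))
C=cloud('top',T['D'])
k=(abs(C[...,0]-.573)<.14)&(C[...,1]>-.07)&(C[...,1]<.12)&(abs(C[...,2]-.076)<.006)
q=C[k][:,:2]*1000; print('rim',len(q),cv2.minAreaRect(q.astype(np.float32)))
V=T['I'].max(-1).astype(int)
# dark seam pixels
D=(V<45); v,u=np.nonzero(D); s=[(a,b) for a,b in zip(u,v) if 190<a<270 and 130<b<222 and abs(C[b,a,2]-.072)<.02]
W=np.array([atz('top',a,b,.076)[:2]*1000 for a,b in s],np.float32); print(len(W))
c=np.array([573.2,61]);f=.118;R=np.array([[np.cos(f),np.sin(f)],[-np.sin(f),np.cos(f)]]);L=(W-c)@R.T
for nm,kk,ax in(('near',(L[:,0]<-85)&(abs(L[:,1])<75),0),('far',(L[:,0]>85)&(abs(L[:,1])<75),0),('-y',(L[:,1]<-70)&(abs(L[:,0])<85),1)):
    p=L[kk]; 
    if len(p)>5: print(nm,len(p),p[:,ax].mean(),np.polyfit(p[:,1-ax],p[:,ax],1),p[:,1-ax].min(),p[:,1-ax].max())
E
```

```text
t 14.0 q [-19.4   0.   -1.1  87.9  -0.2 -19.2] pos [ 495.9 -175.8  193.6] rpy [-179.47    0.79  179.77] toolz [ 0.014 -0.009 -1.   ]
[-34.1 211.7   2.1]
[-32.2 213.  142.6]
rim 1222 ((575.8977661132812, 47.34340286254883), (231.7133331298828, 170.82168579101562), 6.600968837738037)
124
near 17 -115.21679649740227 [   0.13774173 -115.59310203] -38.77546807311758 59.46681606616323
far 95 99.15371653312543 [1.44572474e-03 9.91571203e+01] -74.08196692349358 62.76451681289917
```

Emit:
apply_moves(motion=[{"jaw": -0.5,"xyz": [-9,55,0],"twist": 0},{"jaw": -0.5,"xyz": [-18,110,0],"twist": 0},{"jaw": -0.5,"xyz": [-27,165,0],"twist": 0},{"jaw": -0.5,"xyz": [-34,212,0],"twist": 0},{"jaw": -0.5,"xyz": [-34,212,50],"twist": 0}])

```text
time: 14.62
ee_pos: [0.5331, 0.0382, 0.1442]
tcp_rot: [-179.6, 1.1, -179.9]
wrist_force: [1.1, -1.1, -2.8]
opening: 0.0446
grasp_force: 36.9
```

Emit:
apply_moves(motion=[{"jaw": -0.5,"xyz": [1,1,45],"twist": 0},{"jaw": -0.5,"xyz": [1,1,80],"twist": 0},{"jaw": -0.5,"xyz": [1,1,91],"twist": 0},{"jaw": -0.5,"xyz": [1,1,91],"twist": 0},{"jaw": -0.5,"xyz": [1,1,91],"twist": 0}])

```text
time: 15.25
ee_pos: [0.5316, 0.0352, 0.0513]
tcp_rot: [-179.5, 0.8, 179.9]
wrist_force: [-0.5, 0.3, -1.2]
opening: 0.0446
grasp_force: 36.9
```

Emit:
apply_moves(motion=[{"jaw": -0.5,"xyz": [0,0,2],"twist": 0},{"jaw": -0.5,"xyz": [0,0,4],"twist": 0},{"jaw": -0.5,"xyz": [0,0,4],"twist": 0}])

```text
time: 15.62
ee_pos: [0.5311, 0.0352, 0.0472]
tcp_rot: [-179.5, 0.8, 179.9]
wrist_force: [-4.4, 0.2, 11.1]
opening: 0.0447
grasp_force: 38.0
```

Emit:
apply_moves(motion=[{"jaw": 0.4,"xyz": [0,0,0],"twist": 0},{"jaw": 0.4,"xyz": [0,0,0],"twist": 0},{"jaw": 0.4,"xyz": [0,0,0],"twist": 0},{"jaw": 0.4,"xyz": [0,0,-30],"twist": 0},{"jaw": 0.4,"xyz": [0,0,-60],"twist": 0}])

```text
time: 16.25
ee_pos: [0.5295, 0.0357, 0.1056]
tcp_rot: [-179.5, 0.6, 179.9]
wrist_force: [0.8, 0.3, -0.4]
opening: 0.0603
grasp_force: 0.0
```

Emit:
apply_moves(motion=[{"jaw": 0.6,"xyz": [0,0,-60],"twist": 0},{"jaw": 1,"xyz": [0,-60,-70],"twist": 0},{"jaw": 1,"xyz": [0,-120,-70],"twist": 0},{"jaw": 1,"xyz": [10,-180,-70],"twist": 0},{"jaw": 1,"xyz": [20,-240,-70],"twist": 0}])

```text
time: 16.88
ee_pos: [0.5081, -0.2055, 0.177]
tcp_rot: [-179.5, 0.6, 179.9]
wrist_force: [1.3, 0.6, -0.2]
opening: 0.085
grasp_force: 0.0
```

```bash
python3 - <<'E'
from h import *
save('side','s2',(200,150,350,260),4)
I,D=camera('side'); C=cloud('side',D)
for p in((.4505,-.415),):
    k=(np.hypot(C[...,0]-p[0],C[...,1]-p[1])<.06)&(C[...,2]>.040)&(C[...,2]<.055);q=C[k];print(len(q),((q.min(0)+q.max(0))/2).round(4))
shift((.451,-.4145,.12))
E
```

```text
286 [ 0.4503 -0.4151  0.0461]
t 16.98 q [-22.2   3.1   0.2  86.3  -0.3 -21.8] pos [ 507.3 -208.4  176.7] rpy [-179.46    0.6   179.57] toolz [ 0.01  -0.009 -1.   ]
[  55.3 -206.    58.1]
```

View pics/s2.png

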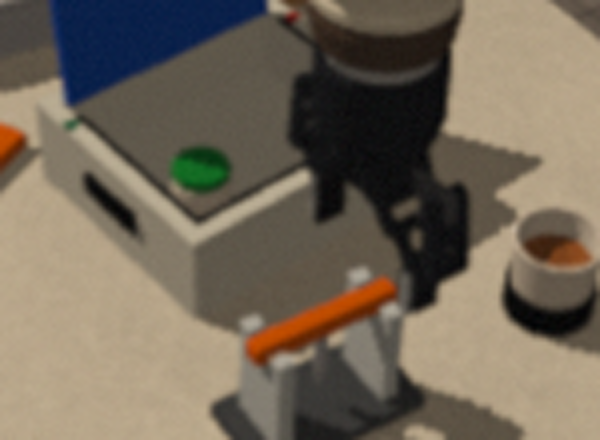

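Green pot stands in the carrier (200,168 in the crop). White pot next, still at its place.

Emit:
apply_moves(motion=[{"jaw": 1,"xyz": [14,-52,0],"twist": 0},{"jaw": 1,"xyz": [28,-104,0],"twist": 0},{"jaw": 1,"xyz": [42,-156,20],"twist": 0},{"jaw": 1,"xyz": [56,-206,40],"twist": 0},{"jaw": 1,"xyz": [56,-206,58],"twist": 0}])

```text
time: 17.6
ee_pos: [0.4515, -0.4124, 0.1187]
tcp_rot: [-179.5, 0.6, 179.7]
wrist_force: [0.6, -0.7, -0.1]
opening: 0.0856
grasp_force: 0.0
```

```bash
python3 - <<'E'
from h import *
I,D=camera('side'); C=cloud('side',D)
for p in((.4505,-.415),):
    k=(np.hypot(C[...,0]-p[0],C[...,1]-p[1])<.06)&(C[...,2]>.040)&(C[...,2]<.055);q=C[k];print(len(q),((q.min(0)+q.max(0))/2).round(4))
shift((.4505,-.4150,.033))
E
```

```text
284 [ 0.4508 -0.4154  0.0451]
t 17.65 q [-42.3  12.1   3.4  80.8   0.1 -42. ] pos [ 451.5 -410.2  116.1] rpy [-179.7     0.45  179.75] toolz [ 0.008 -0.005 -1.   ]
[ 1.6 -4.3 83.1]
```

Emit:
apply_moves(motion=[{"jaw": 1,"xyz": [1,-1,45],"twist": 0},{"jaw": 1,"xyz": [1,-1,86],"twist": 0},{"jaw": 1,"xyz": [1,-1,86],"twist": 0},{"jaw": 0,"xyz": [1,-1,86],"twist": 0},{"jaw": -0.5,"xyz": [1,-1,86],"twist": 0}])

```text
time: 18.27
ee_pos: [0.4539, -0.4122, 0.0367]
tcp_rot: [-179.4, 0.8, 179.9]
wrist_force: [-0.4, -0.5, -0.4]
opening: 0.0514
grasp_force: 0.0
```

Emit:
apply_moves(motion=[{"jaw": -0.5,"xyz": [0,0,0],"twist": 0},{"jaw": -0.5,"xyz": [0,0,0],"twist": 0},{"jaw": -0.5,"xyz": [0,0,0],"twist": 0}])

```text
time: 18.65
ee_pos: [0.4537, -0.4124, 0.0368]
tcp_rot: [-179.4, 0.8, 179.9]
wrist_force: [-0.1, 1.7, 7.2]
opening: 0.0447
grasp_force: 35.1
```

Emit:
apply_moves(motion=[{"jaw": -0.5,"xyz": [0,0,-50],"twist": 0},{"jaw": -0.5,"xyz": [0,0,-110],"twist": 0},{"jaw": -0.5,"xyz": [0,0,-165],"twist": 0},{"jaw": -0.5,"xyz": [-20,58,-165],"twist": 0},{"jaw": -0.5,"xyz": [-40,116,-165],"twist": 0}])

```text
time: 19.27
ee_pos: [0.4917, -0.2938, 0.2006]
tcp_rot: [-179.4, 0.8, 179.8]
wrist_force: [0.6, 0.3, -1.2]
opening: 0.0447
grasp_force: 36.7
```

Emit:
apply_moves(motion=[{"jaw": -0.5,"xyz": [-20,58,0],"twist": 0},{"jaw": -0.5,"xyz": [-40,116,0],"twist": 0},{"jaw": -0.5,"xyz": [-60,174,0],"twist": 0},{"jaw": -0.5,"xyz": [-80,232,0],"twist": 0},{"jaw": -0.5,"xyz": [-95,260,0],"twist": 0}])

```text
time: 19.9
ee_pos: [0.5873, -0.0317, 0.1988]
tcp_rot: [-179.5, 0.7, -180.0]
wrist_force: [0.7, -0.7, -0.3]
opening: 0.0449
grasp_force: 36.6
```

```bash
python3 - <<'E'
from h import *
camera('side')
shift((.6203,.0464,.190))
E
```

```text
t 19.95 q [-2.7  8.9  8.8 89.2 -0.4 -2.8] pos [588.5 -29.7 198.3] rpy [-179.6     0.75 -179.91] toolz [ 0.013 -0.007 -1.   ]
[-31.8  76.1   8.2]
```

Emit:
apply_moves(motion=[{"jaw": -0.5,"xyz": [-15,40,0],"twist": 0},{"jaw": -0.5,"xyz": [-30,77,0],"twist": 0},{"jaw": -0.5,"xyz": [-30,77,50],"twist": 0},{"jaw": -0.5,"xyz": [-30,77,100],"twist": 0},{"jaw": -0.5,"xyz": [-30,77,125],"twist": 0}])

```text
time: 20.58
ee_pos: [0.6172, 0.0411, 0.07]
tcp_rot: [-179.5, 0.5, 179.9]
wrist_force: [1.3, 0.2, -0.6]
opening: 0.0446
grasp_force: 36.7
```

Emit:
apply_moves(motion=[{"jaw": -0.5,"xyz": [0,0,15],"twist": 0},{"jaw": -0.5,"xyz": [0,0,22],"twist": 0},{"jaw": -0.5,"xyz": [0,0,25],"twist": 0},{"jaw": -0.5,"xyz": [0,0,25],"twist": 0}])

```text
time: 21.08
ee_pos: [0.6192, 0.041, 0.0488]
tcp_rot: [-179.5, 0.7, 179.9]
wrist_force: [-2.3, -1.0, 3.9]
opening: 0.0446
grasp_force: 36.9
```

Emit:
apply_moves(motion=[{"jaw": 0.4,"xyz": [0,0,0],"twist": 0},{"jaw": 0.4,"xyz": [0,0,0],"twist": 0},{"jaw": 0.4,"xyz": [0,0,0],"twist": 0},{"jaw": 0.4,"xyz": [0,0,-40],"twist": 0},{"jaw": 0.4,"xyz": [0,0,-90],"twist": 0}])

```text
time: 21.7
ee_pos: [0.6168, 0.0417, 0.1371]
tcp_rot: [-179.5, 0.5, 179.9]
wrist_force: [0.6, 0.2, 0.9]
opening: 0.0597
grasp_force: 0.0
```

Emit:
apply_moves(motion=[{"jaw": -1,"xyz": [15,-60,-60],"twist": 0},{"jaw": -1,"xyz": [30,-120,-120],"twist": 0},{"jaw": -1,"xyz": [60,-150,-170],"twist": 0},{"jaw": -1,"xyz": [60,-150,-170],"twist": 0}])

```text
time: 22.2
ee_pos: [0.5545, -0.108, 0.31]
tcp_rot: [-179.5, 0.7, 179.8]
wrist_force: [0.3, 0.3, -0.1]
opening: -0.0005
grasp_force: 0.0
```

```bash
python3 - <<'E'
from m import *
I,D=save('top','t2',(170,110,300,235),4)
C=cloud('top',D); H=cv2.cvtColor(I,cv2.COLOR_RGB2HSV)
m=(H[...,0]>105)&(H[...,0]<130)&(H[...,1]>150); m[:110]=0;m[240:]=0;m[:,:150]=0;m[:,230:]=0
q=C[m]; c=np.array([.5735,.061]);f=.118;R=np.array([[np.cos(f),np.sin(f)],[-np.sin(f),np.cos(f)]])
L=np.c_[(q[:,:2]-c)@R.T,q[:,2]]*1000
print(len(L)); 
for z in range(80,250,20):
    p=L[abs(L[:,2]-z)<10]
    if len(p): print(z,len(p),np.median(p[:,1]),p[:,0].min(),p[:,0].max())
shift()
E
```

```text
1034
80 11 79.19687927945937 -90.27063753449613 1.0709904719248382
100 76 79.7970517549937 -95.27456722211637 87.99372070668892
120 101 81.10672828368487 -96.05765480765145 87.640540356739
140 75 81.81387894123493 -96.87303301175137 90.3395037483035
160 102 83.38064099248535 -97.74876828632185 90.09982876756249
180 118 85.17984744274119 -97.87934523566449 88.45188148806047
200 121 87.16935314188068 -97.67201831853028 89.41162647415472
220 135 89.01141168198403 -97.83251667710279 92.97413414768495
240 293 93.3883733568651 -98.20430484346807 95.8290831773955
t 22.25 q [-11.1   8.1  21.  101.8  -0.4 -10.8] pos [ 553.4 -110.4  315. ] rpy [-179.37    1.    179.76] toolz [ 0.017 -0.011 -1.   ]
```

View pics/t2.png

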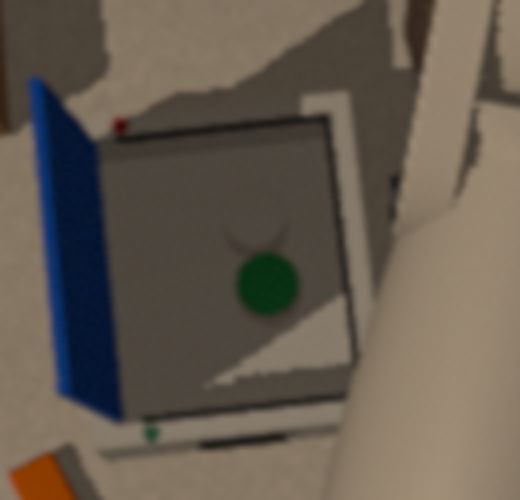

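```bash
python3 - <<'E'
from m import *
print(atz('top',170+267/4,110+283/4,.058),atz('top',170+255/4,110+250/4,.058))
C=cloud('top',T['D'])
k=(abs(C[...,0]-.57)<.11)&(C[...,1]>-.05)&(C[...,1]<.12)&(abs(C[...,2]-.056)<.009)
q=C[k];v,u=np.nonzero(k);print(len(q))
n,l,s,ce=cv2.connectedComponentsWithStats(k.astype(np.uint8))
for i in range(1,n):
    if s[i,4]>30: p=C[l==i]; print(s[i],((p.min(0)+p.max(0))/2).round(4),np.ptp(p,0).round(3))
E
```

```text
[0.56609627 0.02956738 0.058     ] [0.58944116 0.03816872 0.058     ]
478
[206 143  23   4  34] [0.6712 0.0869 0.0555] [0.008 0.063 0.017]
[225 156  20  34 406] [0.5906 0.0363 0.056 ] [0.092 0.054 0.018]
```

Emit:
apply_moves(motion=[{"jaw": -1,"xyz": [0,60,0],"twist": 0},{"jaw": -1,"xyz": [0,120,0],"twist": 0},{"jaw": -1,"xyz": [0,180,0],"twist": 0},{"jaw": -1,"xyz": [0,240,0],"twist": 0},{"jaw": -1,"xyz": [0,300,0],"twist": 0}])

```text
time: 22.88
ee_pos: [0.5557, 0.1954, 0.3052]
tcp_rot: [-179.5, 0.6, 179.9]
wrist_force: [0.9, -0.6, 0.5]
opening: -0.0001
grasp_force: 0.0
```

Emit:
apply_moves(motion=[{"jaw": -1,"xyz": [0,36,0],"twist": 0},{"jaw": -1,"xyz": [0,36,50],"twist": 0},{"jaw": -1,"xyz": [0,36,82],"twist": 0},{"jaw": -1,"xyz": [0,36,82],"twist": 0}])

```text
time: 23.38
ee_pos: [0.5559, 0.2285, 0.2204]
tcp_rot: [-179.4, 0.4, 179.9]
wrist_force: [0.9, -0.0, 0.3]
opening: 0.0001
grasp_force: 0.0
```

```bash
python3 - <<'E'
from h import *
c=np.array([.5737,.0615]);f=.1175;a=np.array([-np.sin(f),np.cos(f)])
W=[]
for t in (1.8,1.6,1.45,1.3,1.15,1.0,.85,.7,.55,.42,.3,.2,.1,.04,0.,-.014):
    y=.085-.14*np.cos(t)+.015; z=.076+.14*np.sin(t)+.017; W.append((*(c+a*y),z))
shift(*W)
E
```

```text
t 23.38 q [22.6 11.5 14.2 92.6 -0.7 22.8] pos [555.9 228.5 220.4] rpy [-179.42    0.38  179.9 ] toolz [ 0.007 -0.01  -1.   ]
[ -2.5 -36.2  -8.6]
[ -5.8 -63.7 -11.9]
[ -8.3 -84.5 -10.7]
[ -10.7 -104.9   -6.4]
[ -13.  -124.4    1. ]
[ -15.2 -142.7   11.1]
[ -17.1 -159.2   23.9]
[ -18.7 -173.6   39.1]
[ -20.1 -185.6   56.2]
[ -21.  -193.9   72.4]
[ -21.6 -199.6   88.2]
[ -21.9 -202.9  101.8]
[ -22.  -204.8  115.6]
[ -22.1 -205.3  124. ]
[ -22.  -205.4  129.6]
[ -22.  -205.3  131.6]
```

Emit:
apply_moves(motion=[{"jaw": -1,"xyz": [-2.5,-36,-8.6],"twist": 0},{"jaw": -1,"xyz": [-5.8,-63.7,-11.9],"twist": 0},{"jaw": -1,"xyz": [-8.3,-84.5,-10.7],"twist": 0},{"jaw": -1,"xyz": [-10.7,-105,-6.4],"twist": 0},{"jaw": -1,"xyz": [-13,-124.4,1],"twist": 0}])

```text
time: 24.0
ee_pos: [0.57, 0.1032, 0.2232]
tcp_rot: [-179.5, 0.7, 179.9]
wrist_force: [0.3, 1.6, 0.9]
opening: -0.0001
grasp_force: 0.8
```

Emit:
apply_moves(motion=[{"jaw": -1,"xyz": [-2.2,-18.3,10.1],"twist": 0},{"jaw": -1,"xyz": [-4.1,-34.8,22.9],"twist": 0},{"jaw": -1,"xyz": [-5.7,-49.2,38.1],"twist": 0},{"jaw": -1,"xyz": [-7.1,-61.2,55.2],"twist": 0},{"jaw": -1,"xyz": [-8,-69.5,71.4],"twist": 0}])

```text
time: 24.62
ee_pos: [0.5782, 0.0333, 0.1509]
tcp_rot: [-179.5, 0.6, 179.9]
wrist_force: [0.1, 0.7, 1.6]
opening: 0.0001
grasp_force: 0.6
```

Emit:
apply_moves(motion=[{"jaw": -1,"xyz": [-0.6,-5.7,15.8],"twist": 0},{"jaw": -1,"xyz": [-0.9,-9,29.4],"twist": 0},{"jaw": -1,"xyz": [-1,-10.9,43.2],"twist": 0},{"jaw": -1,"xyz": [-1,-11.4,50],"twist": 0},{"jaw": -1,"xyz": [-1,-11.5,53],"twist": 0}])

```text
time: 25.25
ee_pos: [0.5798, 0.0223, 0.0992]
tcp_rot: [-179.5, 0.6, 179.9]
wrist_force: [-0.9, -0.3, 1.8]
opening: -0.0002
grasp_force: 0.5
```

Emit:
apply_moves(motion=[{"jaw": -1,"xyz": [0,0,3],"twist": 0},{"jaw": -1,"xyz": [0,0,5],"twist": 0},{"jaw": -1,"xyz": [0,0,6],"twist": 0},{"jaw": -1,"xyz": [0,0,6],"twist": 0}])

```text
time: 25.75
ee_pos: [0.5801, 0.0222, 0.0936]
tcp_rot: [-179.5, 0.6, 179.9]
wrist_force: [-0.1, 0.5, 0.2]
opening: -0.0002
grasp_force: 0.0
```

Emit:
apply_moves(motion=[{"jaw": -1,"xyz": [0,0,1],"twist": 0},{"jaw": -1,"xyz": [0,0,1],"twist": 0}])

```text
time: 26.0
ee_pos: [0.5801, 0.0221, 0.093]
tcp_rot: [-179.5, 0.7, 179.9]
wrist_force: [-1.2, 0.5, 4.2]
opening: -0.0001
grasp_force: 2.3
```

Emit:
apply_moves(motion=[{"jaw": -1,"xyz": [0,0,1],"twist": 0},{"jaw": -1,"xyz": [0,0,2],"twist": 0},{"jaw": -1,"xyz": [0,0,2],"twist": 0}])

```text
time: 26.38
ee_pos: [0.5802, 0.0221, 0.0929]
tcp_rot: [-179.5, 0.7, 179.9]
wrist_force: [-7.5, 0.1, 17.7]
opening: -0.0002
grasp_force: 8.8
```

Emit:
apply_moves(motion=[{"jaw": -1,"xyz": [0,0,-30],"twist": 0},{"jaw": -1,"xyz": [0,0,-90],"twist": 0},{"jaw": -1,"xyz": [30,-60,-110],"twist": 0},{"jaw": 0,"xyz": [60,-120,-110],"twist": 0},{"jaw": 0,"xyz": [100,-150,-110],"twist": 0}])

```text
time: 27.0
ee_pos: [0.4779, -0.1286, 0.2007]
tcp_rot: [-179.5, 0.7, 179.9]
wrist_force: [-0.2, -1.4, 0.2]
opening: 0.0357
grasp_force: 0.0
```

```bash
python3 - <<'E'
from m import *
I,D=save('top','t3',(85,110,285,260),4)
C=cloud('top',D); c=np.array([.5737,.0615]);f=.1175;R=np.array([[np.cos(f),np.sin(f)],[-np.sin(f),np.cos(f)]])
H=cv2.cvtColor(I,cv2.COLOR_RGB2HSV)
m=(H[...,0]>105)&(H[...,0]<130)&(H[...,1]>120); m[:110]=0;m[240:]=0;m[:,:150]=0;m[:,280:]=0
v,u=np.nonzero(m); W=np.array([atz('top',a,b,.076)[:2] for a,b in zip(u,v)],np.float32)*1000
print('lid',cv2.minAreaRect(W),len(W)); L=(W/1000-c)@R.T
q=C[m]; Lq=(q[:,:2]-c)@R.T; print('plane z',np.linalg.lstsq(np.c_[Lq,np.ones(len(Lq))],q[:,2],rcond=None)[0])
k=(abs(C[...,0]-.51)<.1)&(abs(C[...,1]-.36)<.1)&(abs(C[...,2]-.058)<.006)
q=C[k][:,:2]*1000; print('pump',len(q),cv2.minAreaRect(q.astype(np.float32)))
m=((H[...,0]<8)|(H[...,0]>172))&(H[...,1]>150)&(H[...,2]>50); m[:175]=0;m[218:]=0;m[:,:98]=0;m[:,128:]=0
v,u=np.nonzero(m); W=np.array([atz('top',a,b,.108)[:2] for a,b in zip(u,v)])*1000
mu=W.mean(0);w,V=np.linalg.eigh(np.cov(W.T));print('bar',len(W),mu,V[:,1],np.degrees(np.arctan2(V[1,1],V[0,1])),cv2.minAreaRect(W.astype(np.float32)))
shift()
E
```

```text
Traceback (most recent call last):
  File "h.py", line 11, in atz
    c,d=ray(n,u,v); return c+d*(z-c[2])/d[2]
        ~~~^^^^^^^
  File "h.py", line 7, in ray
    K,k,R,t=P(n); d=np.array([(u-K[0,2])/K[0,0],(v-K[1,2])/K[1,1]]); s=d.copy()
            ~^^^
  File "h.py", line 4, in P
    p=camera_params(n); R=cv2.Rodrigues(np.array(p["rvec"],float))[0]
ValueError: time passes only in moves, steps and waits
```

View pics/t3.png

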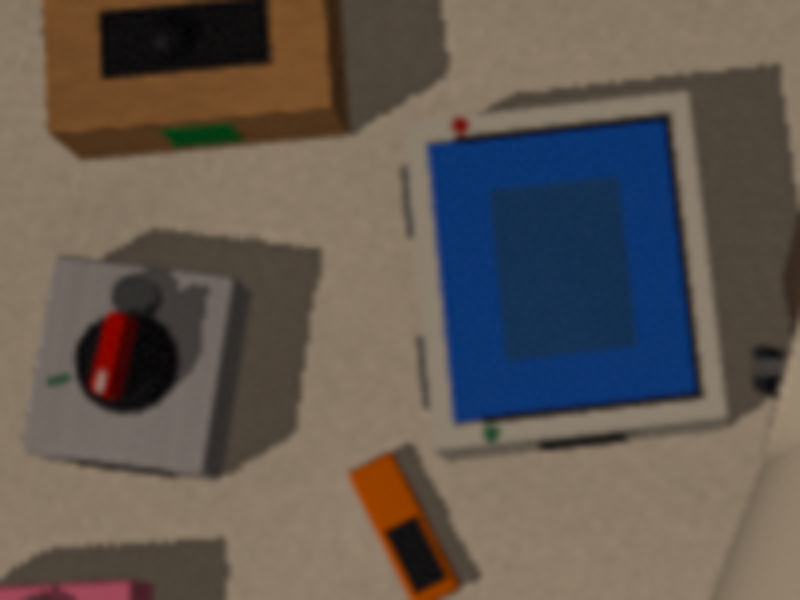

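```bash
sed -i 's/^def P(n):/import functools\n@functools.lru_cache\ndef P(n):/' h.py
python3 - <<'E'
from m import *
I,D=T['I'],T['D']
C=cloud('top',D); c=np.array([.5737,.0615]);f=.1175;R=np.array([[np.cos(f),np.sin(f)],[-np.sin(f),np.cos(f)]])
H=cv2.cvtColor(I,cv2.COLOR_RGB2HSV)
m=(H[...,0]>90)&(H[...,0]<130)&(H[...,1]>120)&(H[...,2]>50); m[:110]=0;m[240:]=0;m[:,:150]=0;m[:,280:]=0
v,u=np.nonzero(m); W=np.array([atz('top',a,b,.076)[:2] for a,b in zip(u,v)],np.float32)*1000
print('lid',cv2.minAreaRect(W),len(W)); 
q=C[m]; Lq=(q[:,:2]-c)@R.T; print('plane z',np.linalg.lstsq(np.c_[Lq,np.ones(len(Lq))],q[:,2],rcond=None)[0])
k=(abs(C[...,0]-.51)<.1)&(abs(C[...,1]-.36)<.1)&(abs(C[...,2]-.058)<.006)
q=C[k][:,:2]*1000; print('pump',len(q),cv2.minAreaRect(q.astype(np.float32)))
m=((H[...,0]<8)|(H[...,0]>172))&(H[...,1]>150)&(H[...,2]>50); m[:175]=0;m[218:]=0;m[:,:98]=0;m[:,128:]=0
v,u=np.nonzero(m); W=np.array([atz('top',a,b,.108)[:2] for a,b in zip(u,v)])*1000
mu=W.mean(0);w,V=np.linalg.eigh(np.cov(W.T));print('bar',len(W),mu,np.degrees(np.arctan(V[1,1]/V[0,1])),cv2.minAreaRect(W.astype(np.float32)))
for nm,a,b in(('disc',127,360),):print(nm,atz('top',85+a/4,110+b/4,.078))
for nm,a,b in(('far',668,117),('near',699,397),('gend',485,420),('rend',455,138),('gdot',491,433),('rdot',460,125)):
    p=atz('top',85+a/4,110+b/4,.076)[:2]; print(nm,p,(R@(p-c)*1000).round(1))
shift()
E
```

```text
lid ((574.3578491210938, 61.21723175048828), (194.6722412109375, 165.0797576904297), 6.818126201629639) 4176
plane z [-0.39933591 -0.10115776  0.08036356]
pump 1717 ((509.0672607421875, 360.8041687011719), (131.6317901611328, 140.2157745361328), 83.4069595336914)
bar 153 [508.97824097 359.53322991] -6.3492107383456045 ((507.6181640625, 360.3868713378906), (21.760568618774414, 58.05535125732422), 81.5768814086914)
disc [0.5074962  0.35590193 0.078     ]
far [ 0.68032559 -0.01227244] [ 97.2 -85.8]
near [ 0.48434229 -0.03430621] [-100.   -84.7]
gend [0.46791036 0.11070677] [-99.3  61.3]
rend [0.66471806 0.13561314] [99.1 62.9]
gdot [0.45908096 0.10646084] [-108.6   58.1]
rdot [0.67404435 0.13234991] [108.   58.6]
t 27.05 q [-15.3  -4.4  -4.6  89.2  -0.4 -15. ] pos [ 473.2 -131.4  201.1] rpy [-179.42    0.51  179.74] toolz [ 0.009 -0.01  -1.   ]
```

```bash
python3 - <<'E'
from m import *
I=T['I']; a=cv2.resize(I[180:218,98:134,::-1],None,fx=14,fy=14,interpolation=cv2.INTER_CUBIC)
cv2.imwrite('pics/k.png',np.clip(a*1.6,0,255).astype(np.uint8))
E
```

```text
(no output)
```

View pics/k.png

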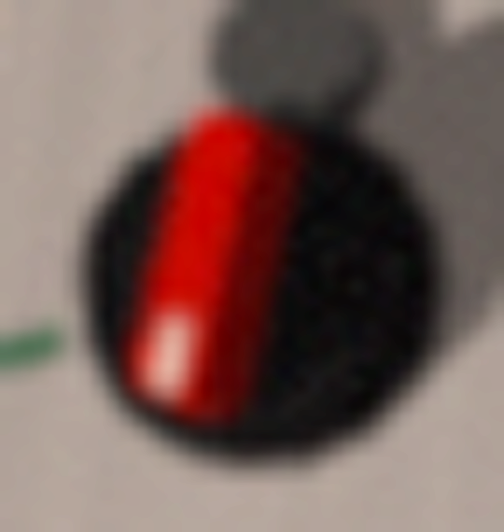

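```bash
python3 - <<'E'
from m import *
C=cloud('top',T['D']); print('port',C[184,119],C[183,118]); print(atz('top',111.7,197.8,.108),atz('top',116.2-.5,199.9-.5,.078))
shift((.509,.3605,.2))
E
```

```text
port [0.5531402  0.35390777 0.07089488] [0.55613782 0.35714181 0.06974685]
[0.50900259 0.36136052 0.108     ] [0.50913597 0.35886639 0.078     ]
t 27.05 q [-15.3  -4.4  -4.6  89.2  -0.4 -15. ] pos [ 473.2 -131.4  201.1] rpy [-179.42    0.51  179.74] toolz [ 0.009 -0.01  -1.   ]
[-33.5 492.   -3.6]
```

Emit:
apply_moves(motion=[{"jaw": 0,"xyz": [-5,58,0],"twist": 0},{"jaw": 0,"xyz": [-10,116,0],"twist": 0},{"jaw": 0,"xyz": [-15,174,0],"twist": 0},{"jaw": 0,"xyz": [-20,232,0],"twist": 0},{"jaw": 0,"xyz": [-25,290,0],"twist": 0}])

```text
time: 27.68
ee_pos: [0.5041, 0.1651, 0.1986]
tcp_rot: [-179.5, 0.7, 179.9]
wrist_force: [1.3, -0.2, 0.9]
opening: 0.0428
grasp_force: 0.0
```

Emit:
apply_moves(motion=[{"jaw": 0,"xyz": [-3,58,0],"twist": 0.1},{"jaw": 0,"xyz": [-6,116,0],"twist": 0.226},{"jaw": 0,"xyz": [-8,174,0],"twist": 0.226},{"jaw": 0,"xyz": [-9,201,0],"twist": 0.226},{"jaw": 0,"xyz": [-9,201,0],"twist": 0.226}])

```text
time: 28.3
ee_pos: [0.5131, 0.3659, 0.1959]
tcp_rot: [-179.6, 0.7, 167.1]
wrist_force: [0.7, -0.7, 0.3]
opening: 0.0425
grasp_force: 0.0
```

```bash
python3 - <<'E'
from m import *
shift((.509,.3605,.1),(.508,.359,.1))
E
```

```text
t 28.3 q [35.8 15.3 16.  90.6 -0.8 48.7] pos [513.1 365.9 195.9] rpy [-179.62    0.67  167.07] toolz [ 0.01  -0.009 -1.   ]
[ 3.9 -5.6 95.9]
[ 4.5 -7.3 95.9]
```

Emit:
apply_moves(motion=[{"jaw": 0,"xyz": [4,-5.5,50],"twist": 0},{"jaw": 0,"xyz": [4,-5.5,92],"twist": 0},{"jaw": 0,"xyz": [4,-5.5,95],"twist": 0},{"jaw": 0,"xyz": [4,-5.5,95],"twist": 0},{"jaw": -0.5,"xyz": [4,-5.5,95],"twist": 0}], grip_force=60)

```text
time: 28.92
ee_pos: [0.5104, 0.3593, 0.1044]
tcp_rot: [-179.8, 0.8, 166.9]
wrist_force: [0.7, 0.3, -0.6]
opening: 0.0259
grasp_force: 0.0
```

Emit:
apply_moves(motion=[{"jaw": -0.9,"xyz": [0,0,0],"twist": 0},{"jaw": -0.9,"xyz": [0,0,0],"twist": 0},{"jaw": -0.9,"xyz": [0,0,0],"twist": 0},{"jaw": -0.9,"xyz": [0,0,0],"twist": 0}])

```text
time: 29.42
ee_pos: [0.5111, 0.3615, 0.1048]
tcp_rot: [179.9, 0.9, 167.0]
wrist_force: [4.7, 9.6, 2.4]
opening: 0.0127
grasp_force: 60.8
```

Emit:
apply_moves(motion=[{"jaw": -0.9,"xyz": [0,2,3],"twist": 0},{"jaw": -0.9,"xyz": [0,2,6],"twist": 0},{"jaw": -0.9,"xyz": [0,2,9],"twist": 0},{"jaw": -0.9,"xyz": [0,2,9],"twist": 0}])

```text
time: 29.92
ee_pos: [0.5113, 0.3618, 0.0967]
tcp_rot: [-179.9, 0.9, 166.9]
wrist_force: [-0.7, 1.5, 19.0]
opening: 0.0129
grasp_force: 63.0
```

Emit:
apply_moves(motion=[{"jaw": -0.9,"xyz": [0,0,0],"twist": 0.11},{"jaw": -0.9,"xyz": [0,0,0],"twist": 0.22},{"jaw": -0.9,"xyz": [0,0,0],"twist": 0.33},{"jaw": -0.9,"xyz": [0,0,0],"twist": 0.44},{"jaw": -0.9,"xyz": [0,0,0],"twist": 0.55}])

```text
time: 30.55
ee_pos: [0.5109, 0.3616, 0.0967]
tcp_rot: [179.6, 0.8, 135.2]
wrist_force: [-2.5, 0.1, 20.2]
opening: 0.0128
grasp_force: 63.2
```

Emit:
apply_moves(motion=[{"jaw": -0.9,"xyz": [0,0,0],"twist": 0.11},{"jaw": -0.9,"xyz": [0,0,0],"twist": 0.22},{"jaw": -0.9,"xyz": [0,0,0],"twist": 0.33},{"jaw": -0.9,"xyz": [0,0,0],"twist": 0.44},{"jaw": -0.9,"xyz": [0,0,0],"twist": 0.5}])

```text
time: 31.18
ee_pos: [0.5104, 0.3616, 0.0967]
tcp_rot: [179.3, 0.5, 106.6]
wrist_force: [-3.7, 0.0, 21.3]
opening: 0.0126
grasp_force: 63.3
```

```bash
python3 - <<'E'
from m import *
shift(); print(sensors.get_obs()['torque'],sensors.get_obs()['wrist_force'])
E
```

```text
t 31.18 q [ 35.6  14.5   4.2  79.2  -0.7 109. ] pos [510.4 361.6  96.7] rpy [179.33   0.51 106.63] toolz [ 0.014 -0.005 -1.   ]
[-2.25740058e-01  1.32587597e+00  7.25078607e-04] [-3.67953993  0.03848062 21.27592969]
```

Emit:
apply_moves(motion=[{"jaw": -0.9,"xyz": [0,0,0],"twist": 0.04},{"jaw": -0.9,"xyz": [0,0,0],"twist": 0.08},{"jaw": -0.9,"xyz": [0,0,0],"twist": 0.1},{"jaw": -0.9,"xyz": [0,0,0],"twist": 0.1}])

```text
time: 31.68
ee_pos: [0.5107, 0.3618, 0.0965]
tcp_rot: [179.2, 0.4, 101.1]
wrist_force: [-2.1, 0.1, 20.5]
opening: 0.0127
grasp_force: 65.3
```

```bash
python3 - <<'E'
from m import *
shift(); print(sensors.get_obs()['torque'],sensors.get_obs()['wrist_force'],sensors.get_obs()['joint_efforts'])
E
```

```text
t 31.68 q [ 35.6  14.5   4.2  79.1  -0.7 114.5] pos [510.7 361.8  96.5] rpy [179.25   0.43 101.1 ] toolz [ 0.014 -0.005 -1.   ]
[0.05565545 0.79009079 0.89720738] [-2.07315066  0.06963826 20.54191419] [ -2.06522763 -50.93871117  37.71974802  -1.0088348   -0.64414479
   0.99424638]
```

Emit:
apply_moves(motion=[{"jaw": 0,"xyz": [0,0,0],"twist": 0.1},{"jaw": 0,"xyz": [0,0,0],"twist": 0.1},{"jaw": 0,"xyz": [0,0,-2],"twist": 0.1},{"jaw": 0,"xyz": [0,0,-30],"twist": 0},{"jaw": 0,"xyz": [0,0,-90],"twist": 0}])

```text
time: 32.3
ee_pos: [0.5076, 0.3605, 0.1806]
tcp_rot: [179.8, 0.7, 101.2]
wrist_force: [-0.4, 0.4, 1.0]
opening: 0.0426
grasp_force: 0.0
```

Emit:
apply_moves(motion=[{"jaw": 0.3,"xyz": [-58,-12,-10],"twist": -0.18},{"jaw": 0.3,"xyz": [-116,-24,-20],"twist": -0.36},{"jaw": 0.3,"xyz": [-174,-36,-20],"twist": -0.54},{"jaw": 0.3,"xyz": [-232,-48,-20],"twist": -0.72},{"jaw": 0.3,"xyz": [-290,-60,-20],"twist": -0.9}])

```text
time: 32.92
ee_pos: [0.5052, 0.0701, 0.2051]
tcp_rot: [-179.8, 0.7, 151.8]
wrist_force: [0.2, -0.5, 0.4]
opening: 0.0554
grasp_force: 0.0
```

Emit:
apply_moves(motion=[{"jaw": 0.3,"xyz": [0,0,0],"twist": -0.18},{"jaw": 0.3,"xyz": [0,0,0],"twist": -0.36},{"jaw": 0.3,"xyz": [0,0,0],"twist": -0.477},{"jaw": 0.3,"xyz": [0,0,0],"twist": -0.477}])

```text
time: 33.42
ee_pos: [0.5055, 0.0718, 0.205]
tcp_rot: [-179.5, 0.6, 178.7]
wrist_force: [0.4, -1.1, 0.4]
opening: 0.0559
grasp_force: 0.0
```

```bash
python3 - <<'E'
from m import *
I,D=save('top','k2',(85,165,155,225),8)
shift((.5,-.168,.2))
I,D=camera('side');C=cloud('side',D);H=cv2.cvtColor(I,cv2.COLOR_RGB2HSV)
m=cv2.inRange(H,np.array((3,150,60)),np.array((20,255,255)));v,u=np.nonzero(m);k=(u>255)&(u<305)&(v>210)&(v<250);print(k.sum(),u[k].mean(),v[k].mean())
# compare the sides' systematic offsets : rest base etc
print('side->', rect('side',m*0+(m*((np.arange(512)[None]>255)&(np.arange(512)[None]<305)&(np.arange(384)[:,None]>210)&(np.arange(384)[:,None]<250))).astype(np.uint8),.098))
E
```

```text
t 33.48 q [ 8.4 -1.6 -1.4 89.6 -0.6  9.8] pos [505.6  71.9 205.1] rpy [-179.53    0.59  178.59] toolz [ 0.01  -0.008 -1.   ]
[  -0.3 -239.9    7.1]
283 279.6289752650177 229.6678445229682
side-> ((498.85565185546875, -173.75559997558594), (24.383220672607422, 113.6237564086914), 88.79181671142578)
```

View pics/k2.png

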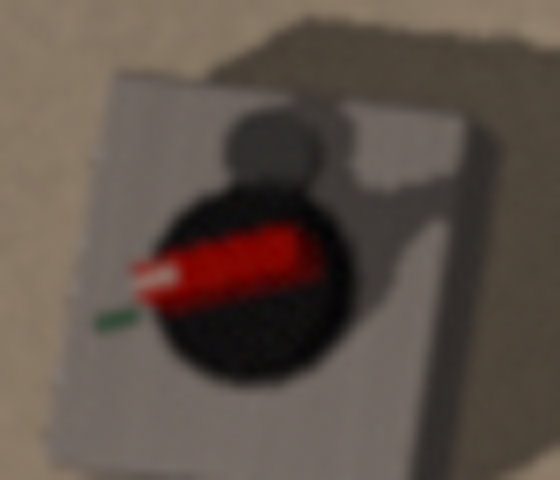

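Emit:
apply_moves(motion=[{"jaw": 0.3,"xyz": [1,-60,0],"twist": -0.01},{"jaw": 0.3,"xyz": [2,-120,0],"twist": -0.01},{"jaw": 0.3,"xyz": [3,-180,0],"twist": -0.01},{"jaw": 0.3,"xyz": [3,-240,0],"twist": -0.01},{"jaw": 0.3,"xyz": [3,-240,30],"twist": -0.01}])

```text
time: 34.15
ee_pos: [0.4981, -0.1721, 0.1786]
tcp_rot: [-179.4, 0.8, 178.9]
wrist_force: [-0.2, 0.6, -0.2]
opening: 0.0556
grasp_force: 0.0
```

Emit:
apply_moves(motion=[{"jaw": 0.3,"xyz": [0,0,10],"twist": 0},{"jaw": 0.3,"xyz": [0,0,10],"twist": 0}])

```text
time: 34.4
ee_pos: [0.4975, -0.1676, 0.1668]
tcp_rot: [-179.6, 0.6, 179.3]
wrist_force: [0.5, -0.7, -0.2]
opening: 0.0558
grasp_force: 0.0
```

```bash
python3 - <<'E'
from m import *
shift((.4995,-.1685,.090))
E
```

```text
t 34.4 q [-18.5   0.   -4.1  85.2  -0.3 -17.8] pos [ 497.5 -167.6  166.8] rpy [-179.56    0.55  179.27] toolz [ 0.01  -0.008 -1.   ]
[-1.3 -0.3 76.9]
```

Emit:
apply_moves(motion=[{"jaw": 0.3,"xyz": [-1.3,0,40],"twist": 0},{"jaw": 0.3,"xyz": [-1.3,0,76],"twist": 0},{"jaw": 0.3,"xyz": [-1.3,0,77],"twist": 0},{"jaw": 0.3,"xyz": [-1.3,0,77],"twist": 0},{"jaw": -0.3,"xyz": [-1.3,0,77],"twist": 0}], grip_force=45)

```text
time: 35.02
ee_pos: [0.5009, -0.169, 0.0924]
tcp_rot: [-179.5, 0.8, 179.3]
wrist_force: [-0.3, -0.2, -0.6]
opening: 0.0385
grasp_force: 0.0
```

Emit:
apply_moves(motion=[{"jaw": -0.9,"xyz": [0,0,0],"twist": 0},{"jaw": -0.9,"xyz": [0,0,0],"twist": 0},{"jaw": -0.9,"xyz": [0,0,0],"twist": 0},{"jaw": -0.9,"xyz": [0,0,0],"twist": 0}])

```text
time: 35.52
ee_pos: [0.5004, -0.1691, 0.0915]
tcp_rot: [-179.5, 0.7, 179.3]
wrist_force: [-0.8, 0.9, 6.8]
opening: 0.0149
grasp_force: 44.1
```

```bash
python3 - <<'E'
from m import *
shift((.4995,-.1685,.090))
E
```

```text
t 35.52 q [-18.5   1.  -11.4  76.7  -0.2 -17.8] pos [ 500.4 -169.1   91.5] rpy [-179.51    0.74  179.26] toolz [ 0.013 -0.009 -1.   ]
[1.  0.6 1.5]
```

Emit:
apply_moves(motion=[{"jaw": -0.9,"xyz": [0,0,-30],"twist": 0},{"jaw": -0.9,"xyz": [0,0,-70],"twist": 0},{"jaw": -0.9,"xyz": [0,0,-110],"twist": 0},{"jaw": -0.9,"xyz": [5,50,-110],"twist": 0},{"jaw": -0.9,"xyz": [10,100,-110],"twist": 0}])

```text
time: 36.15
ee_pos: [0.49, -0.0672, 0.2]
tcp_rot: [-179.5, 0.7, 179.2]
wrist_force: [0.1, -0.2, -1.0]
opening: 0.015
grasp_force: 44.3
```

```bash
cat > seam.py <<'E'
from h import *
c=np.array([.5742,.0593]);f=.119;Rc=np.array([[np.cos(f),-np.sin(f)],[np.sin(f),np.cos(f)]])
S=[c+Rc@np.array(p)/1000 for p in((-99,60),(-99,-11.5),(-99,-83),(0,-83),(99,-83),(99,-11.5),(99,60))]
E
python3 - <<'E'
from seam import *
print(np.round(S,4).tolist())
shift((*S[0],.19),(*S[0],.1415))
E
```

```text
[[0.4688, 0.1071], [0.4773, 0.0361], [0.4858, -0.0349], [0.5841, -0.0231], [0.6824, -0.0114], [0.6739, 0.0596], [0.6654, 0.1306]]
t 36.15 q [-7.6 -4.1 -4.4 88.9 -0.4 -6.8] pos [490.  -67.2 200. ] rpy [-179.53    0.7   179.16] toolz [ 0.012 -0.008 -1.   ]
[ 23.9 174.1   8.3]
[ 24.5 174.5  56.8]
```

Emit:
apply_moves(motion=[{"jaw": -0.9,"xyz": [8,58,0],"twist": 0},{"jaw": -0.9,"xyz": [16,116,0],"twist": 0},{"jaw": -0.9,"xyz": [24.3,174,0],"twist": 0},{"jaw": -0.9,"xyz": [24.3,174,45],"twist": 0},{"jaw": -0.9,"xyz": [24.3,174,45],"twist": 0}])

```text
time: 36.78
ee_pos: [0.4667, 0.1062, 0.1502]
tcp_rot: [-179.5, 0.3, 179.3]
wrist_force: [0.6, -0.5, -0.5]
opening: 0.0151
grasp_force: 44.3
```

```bash
python3 - <<'E'
from seam import *
I,D=save('side','p1',(185,120,285,195),8)
I2,D2=save('top','p1t',(190,185,250,230),8)
shift((*S[0],.1415))
o=sensors.get_obs()['ee_pos']; tip=o-[0,0,.0615]
print('tip side px in crop',((proj('side',tip)+.5-[185,120])*8).round(),'seam0',((proj('side',(*S[0],.076))+.5-[185,120])*8).round(),'seam2',((proj('side',(*S[2],.076))+.5-[185,120])*8).round())
a=cv2.imread('pics/p1.png');b=cv2.imread('pics/p1t.png')
cv2.imwrite('pics/p1.png',np.hstack([cv2.resize(a,(600,450)),cv2.resize(b,(200,150)).repeat(3,0)[:450]])) if 0 else None
E
```

```text
t 36.88 q [ 13.   -5.9 -11.2  84.2  -0.6  13.8] pos [468.5 105.6 153.6] rpy [-179.52    0.63  179.22] toolz [ 0.011 -0.008 -1.   ]
[-0.1  1.6 12.1]
tip side px in crop [279. 454.] seam0 [281. 485.] seam2 [511. 690.]
```

View pics/p1.png

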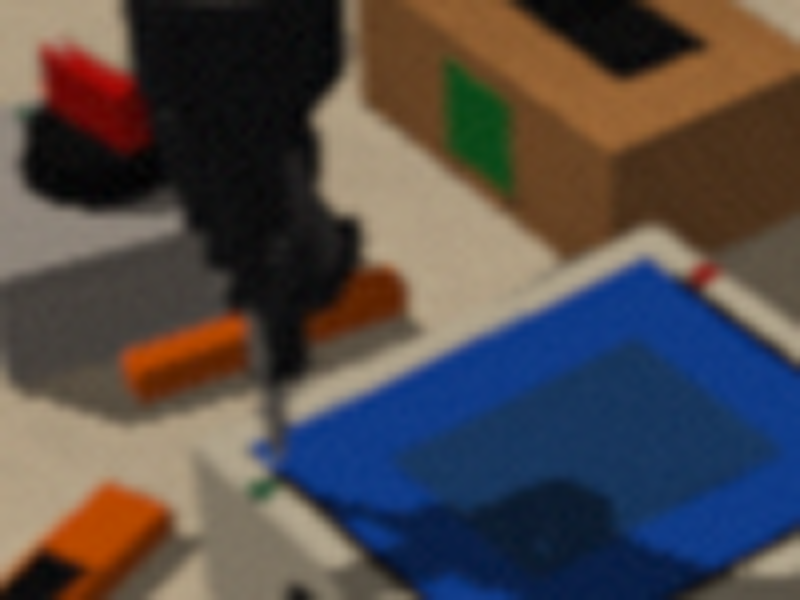

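```bash
sed -i 's/\.5742,\.0593/.5755,.0593/; s/(-99,60)/(-99,64)/; s/(99,60)/(99,64)/' seam.py; python3 - <<'E'
from seam import *
shift((*S[0],.1415))
E
```

```text
t 36.88 q [ 13.   -5.9 -11.2  84.2  -0.6  13.8] pos [468.5 105.6 153.6] rpy [-179.52    0.63  179.22] toolz [ 0.011 -0.008 -1.   ]
[-0.9  5.6 12.1]
```

Emit:
apply_moves(motion=[{"jaw": -0.9,"xyz": [-0.9,5.6,4],"twist": 0},{"jaw": -0.9,"xyz": [-0.9,5.6,9],"twist": 0},{"jaw": -0.9,"xyz": [-0.9,5.6,12],"twist": 0},{"jaw": -0.9,"xyz": [-0.9,5.6,12],"twist": 0},{"jaw": -0.9,"xyz": [-0.9,5.6,12],"twist": 0}])

```text
time: 37.5
ee_pos: [0.4696, 0.1114, 0.1407]
tcp_rot: [-179.5, 0.6, 179.3]
wrist_force: [0.4, -0.3, -1.3]
opening: 0.015
grasp_force: 44.3
```

```bash
cat >> seam.py <<'E'
def rows(i,j,n,z=.141):
    o=sensors.get_obs(); R=Ro.from_euler('xyz',o['tcp_rot'],degrees=True).as_matrix()
    d=R.T@(np.array([*(S[j]),z])-o['ee_pos'])*1000; print('total',d.round(2),'len',np.linalg.norm(d).round(1),'rows',(np.linalg.norm(d)/3.75).round(1)); 
E
python3 - <<'E'
from seam import *
shift((*S[0],.141)); rows(0,2,0)
R=Ro.from_euler('xyz',sensors.get_obs()['tcp_rot'],degrees=True).as_matrix()
for i,j in((2,4),(4,6)):print(R.T@(np.array([*(S[j]-S[i]),0]))*1000)
E
```

```text
t 37.5 q [ 13.7  -5.5 -12.3  82.7  -0.6  14.4] pos [469.6 111.4 140.7] rpy [-179.53    0.64  179.25] toolz [ 0.011 -0.008 -1.   ]
[-0.  -0.3 -0.3]
total [ -19.36 -146.04    1.14] len 147.3 rows 39.3
[-196.26475581   26.08198138    1.9687236 ]
[ 19.35006544 145.71406035  -1.4098165 ]
```

Emit:
apply_moves(motion=[{"jaw": -0.9,"xyz": [-0.5,-3.65,0],"twist": 0},{"jaw": -0.9,"xyz": [-1.0,-7.3,0.1],"twist": 0},{"jaw": -0.9,"xyz": [-1.5,-10.95,0.1],"twist": 0},{"jaw": -0.9,"xyz": [-1.9,-14.6,0.1],"twist": 0},{"jaw": -0.9,"xyz": [-2.4,-18.25,0.14],"twist": 0}])

```text
time: 38.12
ee_pos: [0.4718, 0.0929, 0.1407]
tcp_rot: [-179.5, 0.6, 179.3]
wrist_force: [-0.1, 1.6, -1.3]
opening: 0.015
grasp_force: 44.3
```

Emit:
apply_moves(motion=[{"jaw": -0.9,"xyz": [-0.5,-3.65,0],"twist": 0},{"jaw": -0.9,"xyz": [-1.0,-7.3,0.1],"twist": 0},{"jaw": -0.9,"xyz": [-1.5,-10.95,0.1],"twist": 0},{"jaw": -0.9,"xyz": [-1.9,-14.6,0.1],"twist": 0},{"jaw": -0.9,"xyz": [-2.4,-18.25,0.14],"twist": 0}])

```text
time: 38.75
ee_pos: [0.474, 0.0747, 0.1407]
tcp_rot: [-179.5, 0.6, 179.3]
wrist_force: [0.4, -0.5, 0.0]
opening: 0.0151
grasp_force: 44.3
```

Emit:
apply_moves(motion=[{"jaw": -0.9,"xyz": [-0.5,-3.65,0],"twist": 0},{"jaw": -0.9,"xyz": [-1.0,-7.3,0.1],"twist": 0},{"jaw": -0.9,"xyz": [-1.5,-10.95,0.1],"twist": 0},{"jaw": -0.9,"xyz": [-1.9,-14.6,0.1],"twist": 0},{"jaw": -0.9,"xyz": [-2.4,-18.25,0.14],"twist": 0}])

```text
time: 39.38
ee_pos: [0.4761, 0.0564, 0.1407]
tcp_rot: [-179.5, 0.6, 179.3]
wrist_force: [0.7, 0.3, -0.8]
opening: 0.0152
grasp_force: 44.3
```

Emit:
apply_moves(motion=[{"jaw": -0.9,"xyz": [-0.5,-3.65,0],"twist": 0},{"jaw": -0.9,"xyz": [-1.0,-7.3,0.1],"twist": 0},{"jaw": -0.9,"xyz": [-1.5,-10.95,0.1],"twist": 0},{"jaw": -0.9,"xyz": [-1.9,-14.6,0.1],"twist": 0},{"jaw": -0.9,"xyz": [-2.4,-18.25,0.14],"twist": 0}])

```text
time: 40.0
ee_pos: [0.4783, 0.0381, 0.1408]
tcp_rot: [-179.5, 0.6, 179.3]
wrist_force: [0.4, 0.3, -1.5]
opening: 0.0152
grasp_force: 44.3
```

```bash
python3 - <<'E'
from seam import *
rows(0,2,0);shift()
I,D=save('side','p2',(215,140,290,200),8)
o=sensors.get_obs()['ee_pos']; tip=o-[0,0,.0615]
g=lambda p:((proj('side',p)+.5-[215,140])*8).round()
print('tip',g(tip),'seam',g((*S[0],.076)),g((*S[1],.076)),g((*S[2],.076)),g((*S[3],.076)))
E
```

```text
total [ -9.74 -72.88   0.49] len 73.5 rows 19.6
t 40.0 q [  4.9  -6.  -12.7  82.7  -0.5   5.6] pos [478.3  38.1 140.8] rpy [-179.53    0.63  179.26] toolz [ 0.011 -0.008 -1.   ]
tip [152. 413.] seam [ 38. 318.] [155. 423.] [274. 529.] [489. 412.]
```

View pics/p2.png

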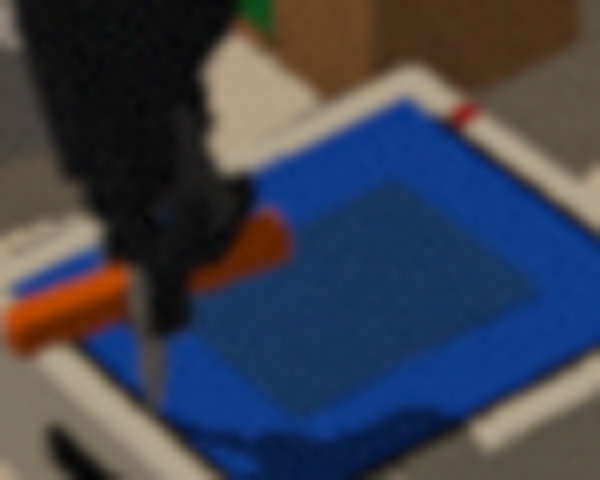

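```bash
python3 - <<'E'
from seam import *
from m import T
S2=np.load('last_side.npz'); 
def prof(n,I,edges,span=9):
    V=I.max(-1).astype(float)
    for nm,p0,p1,ax in edges:
        for s in np.linspace(0,1,7):
            p=np.array(p0)*(1-s)+np.array(p1)*s
            nrm=np.array([1,0]) if ax==0 else np.array([0,1])
            t=np.linspace(-span,span,73); X=[(*(c+Rc@((p+nrm*k)/1000)),.076) for k in t]
            q=np.array([proj(n,x) for x in X]).astype(np.float32)
            val=cv2.remap(V.astype(np.float32),q[:,0],q[:,1],cv2.INTER_CUBIC).ravel()
            i=val.argmin(); print(nm,p.round(),'min at',round(p[ax]+t[i],2),'val',round(val[i]),'ends',val[0].round(),val[-1].round())
prof('side',S2['I'],[('near',(-99,-20),(-99,-70),0),('-y',(-90,-83),(80,-83),1),('far',(99,-60),(99,50),0)])
print('top'); prof('top',T['I'],[('near',(-99,50),(-99,-70),0),('-y',(-80,-83),(85,-83),1),('far',(99,-60),(99,50),0)])
E
```

```text
near [-99. -20.] min at -95.5 val 47 ends 176.0 98.0
near [-99. -28.] min at -96.0 val 57 ends 178.0 83.0
near [-99. -37.] min at -96.25 val 61 ends 178.0 109.0
near [-99. -45.] min at -96.5 val 59 ends 177.0 128.0
near [-99. -53.] min at -96.5 val 51 ends 119.0 110.0
near [-99. -62.] min at -96.5 val 33 ends 90.0 67.0
near [-99. -70.] min at -96.5 val 32 ends 90.0 69.0
-y [-90. -83.] min at -79.75 val 41 ends 177.0 66.0
-y [-62. -83.] min at -80.75 val 33 ends 91.0 66.0
-y [-33. -83.] min at -81.0 val 40 ends 90.0 68.0
-y [ -5. -83.] min at -80.75 val 70 ends 177.0 131.0
-y [ 23. -83.] min at -81.25 val 76 ends 178.0 136.0
-y [ 52. -83.] min at -80.75 val 79 ends 177.0 134.0
-y [ 80. -83.] min at -81.0 val 69 ends 176.0 132.0
far [ 99. -60.] min at 99.5 val 70 ends 135.0 171.0
far [ 99. -42.] min at 99.75 val 72 ends 136.0 173.0
far [ 99. -23.] min at 99.5 val 75 ends 138.0 172.0
far [99. -5.] min at 99.5 val 74 ends 137.0 169.0
far [99. 13.] min at 99.5 val 66 ends 137.0 167.0
far [99. 32.] min at 99.0 val 75 ends 136.0 175.0
far [99. 50.] min at 99.5 val 75 ends 137.0 173.0
top
ne
[... 397 characters left out ...]
81.75 val 61 ends 143.0 113.0
-y [-53. -83.] min at -81.5 val 35 ends 83.0 65.0
-y [-25. -83.] min at -81.25 val 33 ends 82.0 65.0
-y [  2. -83.] min at -81.25 val 58 ends 87.0 113.0
-y [ 30. -83.] min at -81.25 val 54 ends 142.0 113.0
-y [ 57. -83.] min at -81.5 val 52 ends 142.0 112.0
-y [ 85. -83.] min at -81.75 val 56 ends 142.0 112.0
far [ 99. -60.] min at 97.25 val 58 ends 112.0 140.0
far [ 99. -42.] min at 97.25 val 56 ends 112.0 141.0
far [ 99. -23.] min at 97.25 val 51 ends 111.0 142.0
far [99. -5.] min at 97.0 val 55 ends 112.0 141.0
far [99. 13.] min at 97.5 val 58 ends 112.0 141.0
far [99. 32.] min at 97.5 val 52 ends 112.0 141.0
far [99. 50.] min at 97.25 val 51 ends 111.0 141.0
```

```bash
sed -i 's/(-99,-83),(0,-83),(99,-83),(99,-11.5),(99,64)/(-97.6,-81.3),(0,-81.3),(98.4,-81.3),(98.4,-11.5),(98.4,64)/' seam.py; python3 - <<'E'
from seam import *
rows(0,2,0)
R=Ro.from_euler('xyz',sensors.get_obs()['tcp_rot'],degrees=True).as_matrix()
for i,j in((2,4),(4,6)):print(R.T@(np.array([*(S[j]-S[i]),0]))*1000)
E
```

```text
total [-10.88 -70.73   0.51] len 71.6 rows 19.1
[-194.28246271   25.81771976    1.94165628]
[ 19.12547162 144.02880924  -1.41719589]
```

Emit:
apply_moves(motion=[{"jaw": -0.9,"xyz": [-0.7,-3.6,0],"twist": 0},{"jaw": -0.9,"xyz": [-1.4,-7.2,0],"twist": 0},{"jaw": -0.9,"xyz": [-2.1,-10.8,0.1],"twist": 0},{"jaw": -0.9,"xyz": [-2.8,-14.4,0.1],"twist": 0},{"jaw": -0.9,"xyz": [-3.5,-18,0.1],"twist": 0}])

```text
time: 40.67
ee_pos: [0.4815, 0.0201, 0.1409]
tcp_rot: [-179.5, 0.6, 179.3]
wrist_force: [-1.1, -0.6, -1.9]
opening: 0.0154
grasp_force: 44.3
```

Emit:
apply_moves(motion=[{"jaw": -0.9,"xyz": [-0.5,-3.6,0],"twist": 0},{"jaw": -0.9,"xyz": [-1.0,-7.2,0],"twist": 0},{"jaw": -0.9,"xyz": [-1.5,-10.8,0.1],"twist": 0},{"jaw": -0.9,"xyz": [-2,-14.4,0.1],"twist": 0},{"jaw": -0.9,"xyz": [-2.5,-18,0.1],"twist": 0}])

```text
time: 41.3
ee_pos: [0.4838, 0.0021, 0.1409]
tcp_rot: [-179.5, 0.6, 179.3]
wrist_force: [0.1, -0.0, -0.6]
opening: 0.0151
grasp_force: 44.3
```

Emit:
apply_moves(motion=[{"jaw": -0.9,"xyz": [-0.5,-3.6,0],"twist": 0},{"jaw": -0.9,"xyz": [-1.0,-7.2,0],"twist": 0},{"jaw": -0.9,"xyz": [-1.5,-10.8,0.1],"twist": 0},{"jaw": -0.9,"xyz": [-2,-14.4,0.1],"twist": 0},{"jaw": -0.9,"xyz": [-2.5,-18,0.1],"twist": 0}])

```text
time: 41.92
ee_pos: [0.4861, -0.016, 0.141]
tcp_rot: [-179.5, 0.6, 179.3]
wrist_force: [1.0, 1.1, -0.4]
opening: 0.0152
grasp_force: 44.3
```

Emit:
apply_moves(motion=[{"jaw": -0.9,"xyz": [-0.5,-3.4,0],"twist": 0},{"jaw": -0.9,"xyz": [-1.0,-6.7,0],"twist": 0},{"jaw": -0.9,"xyz": [-1.5,-10,0.1],"twist": 0},{"jaw": -0.9,"xyz": [-2,-13.4,0.1],"twist": 0},{"jaw": -0.9,"xyz": [-2.4,-16.7,0.2],"twist": 0}])

```text
time: 42.55
ee_pos: [0.4882, -0.0327, 0.141]
tcp_rot: [-179.5, 0.6, 179.3]
wrist_force: [0.5, -0.0, -1.6]
opening: 0.015
grasp_force: 44.3
```

```bash
python3 - <<'E'
from seam import *
rows(0,2,0);rows(2,4,0)
E
```

```text
total [-0.01 -0.35 -0.02] len 0.3 rows 0.1
total [-194.3    25.44    1.91] len 196.0 rows 52.3
```

Emit:
apply_moves(motion=[{"jaw": -0.9,"xyz": [-3.5,0.5,0],"twist": 0},{"jaw": -0.9,"xyz": [-7.1,0.9,0.1],"twist": 0},{"jaw": -0.9,"xyz": [-10.6,1.4,0.1],"twist": 0},{"jaw": -0.9,"xyz": [-14.1,1.8,0.1],"twist": 0},{"jaw": -0.9,"xyz": [-17.7,2.3,0.17],"twist": 0}])

```text
time: 43.18
ee_pos: [0.5062, -0.0303, 0.141]
tcp_rot: [-179.5, 0.6, 179.3]
wrist_force: [0.2, -1.2, -1.1]
opening: 0.0149
grasp_force: 44.3
```

Emit:
apply_moves(motion=[{"jaw": -0.9,"xyz": [-3.5,0.5,0],"twist": 0},{"jaw": -0.9,"xyz": [-7.1,0.9,0.1],"twist": 0},{"jaw": -0.9,"xyz": [-10.6,1.4,0.1],"twist": 0},{"jaw": -0.9,"xyz": [-14.1,1.8,0.1],"twist": 0},{"jaw": -0.9,"xyz": [-17.7,2.3,0.17],"twist": 0}])

```text
time: 43.8
ee_pos: [0.5239, -0.0283, 0.141]
tcp_rot: [-179.5, 0.6, 179.3]
wrist_force: [-0.6, -0.4, -1.0]
opening: 0.015
grasp_force: 44.3
```

Emit:
apply_moves(motion=[{"jaw": -0.9,"xyz": [-3.5,0.5,0],"twist": 0},{"jaw": -0.9,"xyz": [-7.1,0.9,0.1],"twist": 0},{"jaw": -0.9,"xyz": [-10.6,1.4,0.1],"twist": 0},{"jaw": -0.9,"xyz": [-14.1,1.8,0.1],"twist": 0},{"jaw": -0.9,"xyz": [-17.7,2.3,0.17],"twist": 0}])

```text
time: 44.42
ee_pos: [0.5416, -0.0262, 0.141]
tcp_rot: [-179.5, 0.6, 179.3]
wrist_force: [0.1, -0.3, -1.1]
opening: 0.0154
grasp_force: 44.3
```

Emit:
apply_moves(motion=[{"jaw": -0.9,"xyz": [-3.5,0.5,0],"twist": 0},{"jaw": -0.9,"xyz": [-7.1,0.9,0.1],"twist": 0},{"jaw": -0.9,"xyz": [-10.6,1.4,0.1],"twist": 0},{"jaw": -0.9,"xyz": [-14.1,1.8,0.1],"twist": 0},{"jaw": -0.9,"xyz": [-17.7,2.3,0.17],"twist": 0}])

```text
time: 45.05
ee_pos: [0.5594, -0.0241, 0.141]
tcp_rot: [-179.5, 0.6, 179.3]
wrist_force: [0.4, 0.3, -0.8]
opening: 0.0149
grasp_force: 44.3
```

Emit:
apply_moves(motion=[{"jaw": -0.9,"xyz": [-3.5,0.5,0],"twist": 0},{"jaw": -0.9,"xyz": [-7.1,0.9,0.1],"twist": 0},{"jaw": -0.9,"xyz": [-10.6,1.4,0.1],"twist": 0},{"jaw": -0.9,"xyz": [-14.1,1.8,0.1],"twist": 0},{"jaw": -0.9,"xyz": [-17.7,2.3,0.17],"twist": 0}])

```text
time: 45.68
ee_pos: [0.5771, -0.0221, 0.141]
tcp_rot: [-179.5, 0.6, 179.3]
wrist_force: [0.1, -0.3, -0.5]
opening: 0.0153
grasp_force: 44.3
```

Emit:
apply_moves(motion=[{"jaw": -0.9,"xyz": [-3.5,0.5,0],"twist": 0},{"jaw": -0.9,"xyz": [-7.1,0.9,0.1],"twist": 0},{"jaw": -0.9,"xyz": [-10.6,1.4,0.1],"twist": 0},{"jaw": -0.9,"xyz": [-14.1,1.8,0.1],"twist": 0},{"jaw": -0.9,"xyz": [-17.7,2.3,0.17],"twist": 0}])

```text
time: 46.3
ee_pos: [0.5948, -0.02, 0.141]
tcp_rot: [-179.5, 0.6, 179.3]
wrist_force: [-0.3, 0.1, -0.3]
opening: 0.0147
grasp_force: 44.3
```

```bash
python3 - <<'E'
from seam import *
rows(2,4,0); o=sensors.get_obs()['ee_pos'];print(o,Rc.T@(o[:2]-c)*1000)
E
```

```text
total [-87.88  11.41   0.87] len 88.6 rows 23.6
[ 0.59483205 -0.02000679  0.14098996] [  9.78008057 -81.04101084]
```

Emit:
apply_moves(motion=[{"jaw": -0.9,"xyz": [-3.5,0.5,0],"twist": 0},{"jaw": -0.9,"xyz": [-7.1,0.9,0.1],"twist": 0},{"jaw": -0.9,"xyz": [-10.6,1.4,0.1],"twist": 0},{"jaw": -0.9,"xyz": [-14.1,1.8,0.1],"twist": 0},{"jaw": -0.9,"xyz": [-17.6,2.3,0.17],"twist": 0}])

```text
time: 46.92
ee_pos: [0.6124, -0.0179, 0.141]
tcp_rot: [-179.5, 0.6, 179.3]
wrist_force: [-0.1, -0.2, -1.1]
opening: 0.0149
grasp_force: 44.3
```

Emit:
apply_moves(motion=[{"jaw": -0.9,"xyz": [-3.5,0.5,0],"twist": 0},{"jaw": -0.9,"xyz": [-7.1,0.9,0.1],"twist": 0},{"jaw": -0.9,"xyz": [-10.6,1.4,0.1],"twist": 0},{"jaw": -0.9,"xyz": [-14.1,1.8,0.1],"twist": 0},{"jaw": -0.9,"xyz": [-17.6,2.3,0.17],"twist": 0}])

```text
time: 47.55
ee_pos: [0.6301, -0.0159, 0.141]
tcp_rot: [-179.5, 0.6, 179.3]
wrist_force: [0.7, -0.7, -0.3]
opening: 0.0146
grasp_force: 44.3
```

Emit:
apply_moves(motion=[{"jaw": -0.9,"xyz": [-3.5,0.5,0],"twist": 0},{"jaw": -0.9,"xyz": [-7.1,0.9,0.1],"twist": 0},{"jaw": -0.9,"xyz": [-10.6,1.4,0.1],"twist": 0},{"jaw": -0.9,"xyz": [-14.1,1.8,0.1],"twist": 0},{"jaw": -0.9,"xyz": [-17.6,2.3,0.17],"twist": 0}])

```text
time: 48.18
ee_pos: [0.6477, -0.0138, 0.141]
tcp_rot: [-179.5, 0.6, 179.3]
wrist_force: [-0.8, 0.7, -0.3]
opening: 0.0149
grasp_force: 44.3
```

Emit:
apply_moves(motion=[{"jaw": -0.9,"xyz": [-3.5,0.5,0],"twist": 0},{"jaw": -0.9,"xyz": [-7.1,0.9,0.1],"twist": 0},{"jaw": -0.9,"xyz": [-10.6,1.4,0.1],"twist": 0},{"jaw": -0.9,"xyz": [-14.1,1.8,0.1],"twist": 0},{"jaw": -0.9,"xyz": [-17.6,2.3,0.17],"twist": 0}])

```text
time: 48.8
ee_pos: [0.6653, -0.0117, 0.141]
tcp_rot: [-179.5, 0.6, 179.3]
wrist_force: [-0.4, 1.2, -1.1]
opening: 0.0156
grasp_force: 44.3
```

Emit:
apply_moves(motion=[{"jaw": -0.9,"xyz": [-3.5,0.4,0],"twist": 0},{"jaw": -0.9,"xyz": [-7.1,0.8,0.1],"twist": 0},{"jaw": -0.9,"xyz": [-10.6,1.3,0.1],"twist": 0},{"jaw": -0.9,"xyz": [-14.1,1.7,0.1],"twist": 0},{"jaw": -0.9,"xyz": [-17.5,2.2,0.17],"twist": 0}])

```text
time: 49.42
ee_pos: [0.6829, -0.0097, 0.1411]
tcp_rot: [-179.5, 0.6, 179.3]
wrist_force: [0.7, -0.9, -0.4]
opening: 0.0152
grasp_force: 44.3
```

```bash
python3 - <<'E'
from seam import *
rows(2,4,0);rows(4,6,0); o=sensors.get_obs()['ee_pos'];print(o,Rc.T@(o[:2]-c)*1000)
E
```

```text
total [-0.   -0.01  0.06] len 0.1 rows 0.0
total [ 19.1  144.02  -1.34] len 145.3 rows 38.7
[ 0.68285364 -0.00973207  0.1410559 ] [ 98.39898227 -81.28881373]
```

Emit:
apply_moves(motion=[{"jaw": -0.9,"xyz": [0.5,3.6,0],"twist": 0},{"jaw": -0.9,"xyz": [1,7.2,0],"twist": 0},{"jaw": -0.9,"xyz": [1.4,10.8,-0.1],"twist": 0},{"jaw": -0.9,"xyz": [1.9,14.4,-0.1],"twist": 0},{"jaw": -0.9,"xyz": [2.4,18,-0.17],"twist": 0}])

```text
time: 50.05
ee_pos: [0.6804, 0.0086, 0.141]
tcp_rot: [-179.5, 0.6, 179.3]
wrist_force: [0.9, 0.1, -0.8]
opening: 0.0152
grasp_force: 44.3
```

Emit:
apply_moves(motion=[{"jaw": -0.9,"xyz": [0.5,3.6,0],"twist": 0},{"jaw": -0.9,"xyz": [1,7.2,0],"twist": 0},{"jaw": -0.9,"xyz": [1.4,10.8,-0.1],"twist": 0},{"jaw": -0.9,"xyz": [1.9,14.4,-0.1],"twist": 0},{"jaw": -0.9,"xyz": [2.4,18,-0.17],"twist": 0}])

```text
time: 50.68
ee_pos: [0.6783, 0.0265, 0.141]
tcp_rot: [-179.5, 0.6, 179.3]
wrist_force: [-0.7, -0.4, -0.3]
opening: 0.0149
grasp_force: 44.3
```

Emit:
apply_moves(motion=[{"jaw": -0.9,"xyz": [0.5,3.6,0],"twist": 0},{"jaw": -0.9,"xyz": [1,7.2,0],"twist": 0},{"jaw": -0.9,"xyz": [1.4,10.8,-0.1],"twist": 0},{"jaw": -0.9,"xyz": [1.9,14.4,-0.1],"twist": 0},{"jaw": -0.9,"xyz": [2.4,18,-0.17],"twist": 0}])

```text
time: 51.3
ee_pos: [0.6761, 0.0446, 0.141]
tcp_rot: [-179.5, 0.6, 179.3]
wrist_force: [0.3, -0.4, -0.5]
opening: 0.0151
grasp_force: 44.3
```

Emit:
apply_moves(motion=[{"jaw": -0.9,"xyz": [0.5,3.6,0],"twist": 0},{"jaw": -0.9,"xyz": [1,7.2,0],"twist": 0},{"jaw": -0.9,"xyz": [1.4,10.8,-0.1],"twist": 0},{"jaw": -0.9,"xyz": [1.9,14.4,-0.1],"twist": 0},{"jaw": -0.9,"xyz": [2.4,18,-0.17],"twist": 0}])

```text
time: 51.92
ee_pos: [0.6739, 0.0626, 0.141]
tcp_rot: [-179.5, 0.6, 179.3]
wrist_force: [0.7, 0.1, -1.5]
opening: 0.0151
grasp_force: 44.3
```

Emit:
apply_moves(motion=[{"jaw": -0.9,"xyz": [0.5,3.6,0],"twist": 0},{"jaw": -0.9,"xyz": [1,7.2,0],"twist": 0},{"jaw": -0.9,"xyz": [1.4,10.8,-0.1],"twist": 0},{"jaw": -0.9,"xyz": [1.9,14.4,-0.1],"twist": 0},{"jaw": -0.9,"xyz": [2.4,18,-0.17],"twist": 0}])

```text
time: 52.55
ee_pos: [0.6718, 0.0806, 0.141]
tcp_rot: [-179.5, 0.6, 179.3]
wrist_force: [0.7, 0.0, -0.8]
opening: 0.0153
grasp_force: 44.3
```

Emit:
apply_moves(motion=[{"jaw": -0.9,"xyz": [0.5,3.6,0],"twist": 0},{"jaw": -0.9,"xyz": [1,7.2,0],"twist": 0},{"jaw": -0.9,"xyz": [1.4,10.8,-0.1],"twist": 0},{"jaw": -0.9,"xyz": [1.9,14.4,-0.1],"twist": 0},{"jaw": -0.9,"xyz": [2.4,18,-0.17],"twist": 0}])

```text
time: 53.18
ee_pos: [0.6696, 0.0987, 0.141]
tcp_rot: [-179.5, 0.6, 179.3]
wrist_force: [-0.3, -0.7, -1.1]
opening: 0.0152
grasp_force: 44.3
```

Emit:
apply_moves(motion=[{"jaw": -0.9,"xyz": [0.5,3.6,0],"twist": 0},{"jaw": -0.9,"xyz": [1,7.2,0],"twist": 0},{"jaw": -0.9,"xyz": [1.4,10.8,-0.1],"twist": 0},{"jaw": -0.9,"xyz": [1.9,14.4,-0.1],"twist": 0},{"jaw": -0.9,"xyz": [2.4,18,-0.17],"twist": 0}])

```text
time: 53.8
ee_pos: [0.6674, 0.1167, 0.141]
tcp_rot: [-179.5, 0.6, 179.3]
wrist_force: [-0.6, 0.0, -1.0]
opening: 0.0151
grasp_force: 44.3
```

Emit:
apply_moves(motion=[{"jaw": -0.9,"xyz": [0.5,3.6,0],"twist": 0},{"jaw": -0.9,"xyz": [1,7.2,0],"twist": 0},{"jaw": -0.9,"xyz": [1.4,10.8,-0.1],"twist": 0},{"jaw": -0.9,"xyz": [1.9,14.4,-0.1],"twist": 0},{"jaw": -0.9,"xyz": [2.4,18,-0.17],"twist": 0}])

```text
time: 54.42
ee_pos: [0.6653, 0.1347, 0.141]
tcp_rot: [-179.5, 0.6, 179.3]
wrist_force: [-0.5, 0.0, -0.7]
opening: 0.0151
grasp_force: 44.3
```

```bash
python3 - <<'E'
from seam import *
rows(4,6,0); o=sensors.get_obs()['ee_pos'];print(o,Rc.T@(o[:2]-c)*1000); shift((.5004,-.1691,.215))
E
```

```text
total [-0.36 -0.18  0.03] len 0.4 rows 0.1
[0.66525077 0.13471497 0.14102449] [98.06925361 64.22647571]
t 54.42 q [11.7 21.6 18.  85.8 -0.6 12.4] pos [665.3 134.7 141. ] rpy [-179.53    0.63  179.26] toolz [ 0.011 -0.008 -1.   ]
[ 160.1 -306.5  -73.2]
```

Now a quick look here at the red dot, then back to the rest.

```bash
python3 - <<'E'
from seam import *
I,D=save('side','p3',(235,125,310,181),8)
o=sensors.get_obs()['ee_pos']; g=lambda p:((proj('side',p)+.5-[235,125])*8).round()
print('tip',g(o-[0,0,.0615]),'below',g((*o[:2],.076)))
E
```

```text
tip [278. 236.] below [278. 243.]
```

View pics/p3.png

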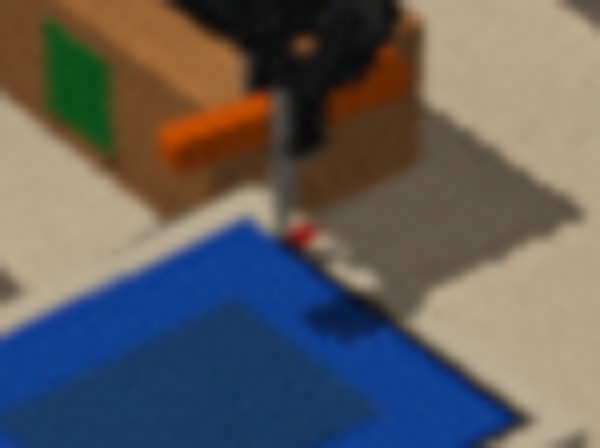

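Emit:
apply_moves(motion=[{"jaw": -0.9,"xyz": [0,0,-20],"twist": 0},{"jaw": -0.9,"xyz": [0,0,-60],"twist": 0},{"jaw": -0.9,"xyz": [26,-50,-73],"twist": 0},{"jaw": -0.9,"xyz": [52,-100,-73],"twist": 0},{"jaw": -0.9,"xyz": [78,-150,-73],"twist": 0}])

```text
time: 55.1
ee_pos: [0.5837, -0.0152, 0.2146]
tcp_rot: [-179.5, 0.7, 179.3]
wrist_force: [0.6, -1.0, -0.6]
opening: 0.0153
grasp_force: 44.4
```

Emit:
apply_moves(motion=[{"jaw": -0.9,"xyz": [26,-50,0],"twist": 0},{"jaw": -0.9,"xyz": [52,-100,0],"twist": 0},{"jaw": -0.9,"xyz": [82,-156.5,0],"twist": 0},{"jaw": -0.9,"xyz": [82,-156.5,0],"twist": 0},{"jaw": -0.9,"xyz": [82,-156.5,0],"twist": 0}])

```text
time: 55.72
ee_pos: [0.5006, -0.1695, 0.215]
tcp_rot: [-179.5, 0.7, 179.2]
wrist_force: [-0.9, 0.8, -1.0]
opening: 0.015
grasp_force: 44.4
```

```bash
python3 - <<'E'
from seam import *
shift((.5004,-.1691,.093))
E
```

```text
t 55.73 q [-18.6   0.7   1.9  90.4  -0.2 -17.8] pos [ 500.6 -169.5  215. ] rpy [-179.54    0.67  179.2 ] toolz [ 0.012 -0.008 -1.   ]
[  1.6   1.4 122. ]
```

The tip ended at the seam's end beside the red dot (~(282,236)). Lowering into the forks.

Emit:
apply_moves(motion=[{"jaw": -0.9,"xyz": [1.6,1.4,40],"twist": 0},{"jaw": -0.9,"xyz": [1.6,1.4,80],"twist": 0},{"jaw": -0.9,"xyz": [1.6,1.4,105],"twist": 0},{"jaw": -0.9,"xyz": [1.6,1.4,118],"twist": 0},{"jaw": -0.9,"xyz": [1.6,1.4,122],"twist": 0}])

```text
time: 56.35
ee_pos: [0.5006, -0.1682, 0.0924]
tcp_rot: [-179.5, 0.6, 179.3]
wrist_force: [-0.3, -0.2, 0.3]
opening: 0.015
grasp_force: 44.4
```

Emit:
apply_moves(motion=[{"jaw": -0.9,"xyz": [0,0,0.6],"twist": 0},{"jaw": -0.9,"xyz": [0,0,1.2],"twist": 0},{"jaw": -0.9,"xyz": [0,0,1.2],"twist": 0}])

```text
time: 56.72
ee_pos: [0.5006, -0.1691, 0.0922]
tcp_rot: [-179.5, 0.7, 179.3]
wrist_force: [0.0, -0.9, -0.3]
opening: 0.0151
grasp_force: 44.4
```

Emit:
apply_moves(motion=[{"jaw": -0.9,"xyz": [0,0,0.6],"twist": 0},{"jaw": -0.9,"xyz": [0,0,0.6],"twist": 0}])

```text
time: 56.98
ee_pos: [0.5005, -0.1691, 0.0915]
tcp_rot: [-179.5, 0.7, 179.3]
wrist_force: [-0.8, 0.3, 4.7]
opening: 0.0153
grasp_force: 45.0
```

Emit:
apply_moves(motion=[{"jaw": -0.3,"xyz": [0,0,0],"twist": 0},{"jaw": 0.2,"xyz": [0,0,0],"twist": 0},{"jaw": 0.2,"xyz": [0,0,0],"twist": 0},{"jaw": 0.2,"xyz": [0,0,-20],"twist": 0},{"jaw": 0.2,"xyz": [0,0,-60],"twist": 0}])

```text
time: 57.6
ee_pos: [0.4987, -0.1681, 0.15]
tcp_rot: [-179.6, 0.4, 179.3]
wrist_force: [0.8, -0.2, 0.0]
opening: 0.0512
grasp_force: 0.0
```

Emit:
apply_moves(motion=[{"jaw": 0.2,"xyz": [0,0,-60],"twist": 0},{"jaw": 0.2,"xyz": [20,-30,-120],"twist": 0},{"jaw": 0.2,"xyz": [40,-80,-140],"twist": 0},{"jaw": 0.2,"xyz": [60,-130,-140],"twist": 0},{"jaw": 0.2,"xyz": [60,-130,-140],"twist": 0}])

```text
time: 58.22
ee_pos: [0.4352, -0.2993, 0.2913]
tcp_rot: [-179.5, 0.6, 179.0]
wrist_force: [-0.1, 0.9, -0.2]
opening: 0.0514
grasp_force: 0.0
```

```bash
python3 - <<'E'
from seam import *
I,D=save('side','f1',(160,100,360,250),4)
C=cloud('side',D)
print(sensors.get_obs()['time'])
E
```

```text
58.275
```

View pics/f1.png

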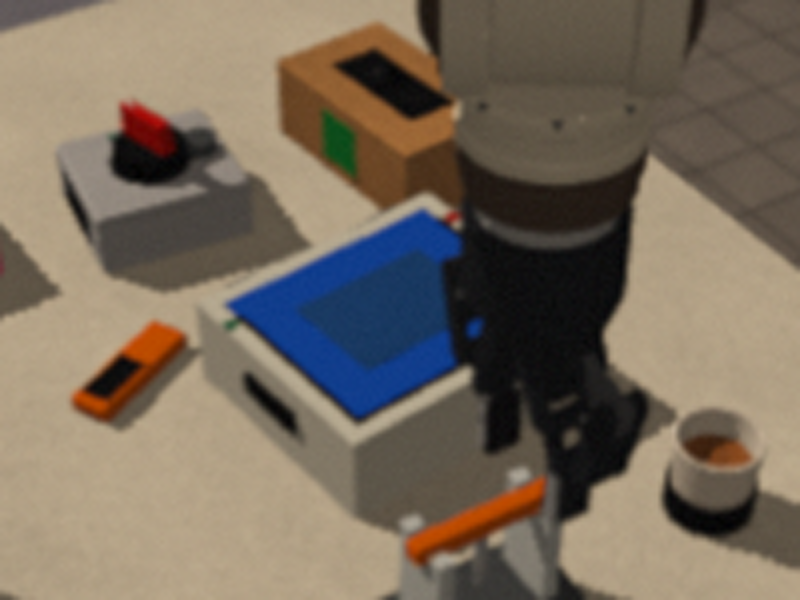

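```bash
python3 -c "
from workcell import bot
print(bot.job_done())"
```

```text
the job is handed in; nothing more can be done
None
```

Job handed in at 58 s: both pots present (green and white) are upright in the carrier with the lid flush, the pump knob is at its stop and sprung up, the seam was traced from the green dot to the red dot, and the probe is back in its forks; the hand-in returned no verdict.

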